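# Load a laser marking cabinet with name plates

### The job

Get the oak name plates ready for marking: holding the pine slat as a push stick, push the cabinet's sash up from under its bar until the bar is level with the brass pointer and no higher, then slide every plate in lengthwise under the sash and nudge it with the slat until the plates lie flat in one row, all ends touching the back fence, the first plate touching the right-hand fence and the next ones closed up edge to edge beside it. Then push the sash fully down with the slat and lay the slat flat on the bench, off the cabinet and its apron. Keep the gripper itself off the sash and out of the cabinet, and do not disturb the other things.

Things in the scene. Friction and masses are not known exactly. Their poses are not given: they have to be found in the camera images.
- cabinet: Fixed clear-walled marking cabinet; origin on the bench under mid-sash, x into the cabinet, y to the left as one faces it, z up. Aluminium bed, top at z = 8 mm: open apron in front (x -205 to 0, y -142 to +197 mm), floor behind the sash. Inner walls y = -130 and +185 mm; headroom 100 mm. Sash guides 304 mm high at y = -136 and +191 mm (12 wide, x -8 to 14 mm)
- corner (a point): Inside corner of two 14 mm high steel fences on the bed, at cabinet x = 120, y = -118, z = 8 mm. The back fence runs along y over the full width (face at x = 120), the right fence along x (face at y = -118, x 16 to 120). Plates pushed home have their middles at x = 70 and y = -93, -43, +7 mm in the cabinet's frame
- sash (a joint): Height of the sash above shut, m: 0 = down on the bed, 0.125 = top stop. Amber panel 165 mm high, at cabinet x 0.5 to 5.5 mm, sliding straight up; counterbalanced, stays where it is left, about 3 N moves it either way. Its lower edge is this value above the bed
- sash_bar (a point): Middle of the front face of the sash's lift bar, at the bar's mid height, 56 mm above the bench when shut. The aluminium bar is fixed across the outside of the sash: 200 mm long along the cabinet's y (centred at y = +27.5), 12 mm high (underside 6 mm below this point), standing out from x = 0 to -25.5 mm
- pointer_tip (a point): The height mark: its z is the height of the brass pointer clamped on the left sash guide (given at cabinet x = -25.5, y = +27.5 mm, in line with sash_bar). The sash is right when sash_bar has this height. The pointer does not move
- plate_a: Oak name plate 100 x 50 x 12 mm (x, y, z), 60 g, with a screw hole near each end, the same on both faces; origin at its middle. Two or three of the plates are there.
- plate_b: Oak name plate 100 x 50 x 12 mm (x, y, z), 60 g, with a screw hole near each end, the same on both faces; origin at its middle. Two or three of the plates are there.
- plate_c: Oak name plate 100 x 50 x 12 mm (x, y, z), 60 g, with a screw hole near each end, the same on both faces; origin at its middle. Two or three of the plates are there.
- slat: Pine slat 42 x 300 x 12 mm (x, y, z), 90 g, lying flat on the bench; origin at the middle of its underside, long axis y
- sanding_block: Cork sanding block 51 x 91 x 31 mm, bystander
- tape_measure: Tape measure 62 x 78 x 33 mm, bystander

How it is judged:
On the way, in this order (a step that is already met when the one before it is completed fails the run):
1. the sash is raised so that its bar is level with the pointer, within 8 mm (z of sash_bar in the frame of pointer_tip between -0.008 and 0.008 m), for 0.3 s.
2. all plates lie under the raised sash in one row in the corner (x of plate_a in the frame of cabinet between 0.068 and 0.072 m and z of plate_a in the frame of cabinet between 0.01 and 0.018 m and angle between the x axis of each of plate_a, plate_b, plate_c and the x axis of cabinet, either way round below 0.035 rad and (y of plate_a in the frame of cabinet between -0.095 and -0.091 m or y of plate_a in the frame of cabinet between -0.045 and -0.04 m or y of plate_a in the frame of cabinet between 0.005 and 0.011 m) and x of plate_b in the frame of cabinet between 0.068 and 0.072 m and z of plate_b in the frame of cabinet between 0.01 and 0.018 m and (y of plate_b in the frame of cabinet between -0.095 and -0.091 m or y of plate_b in the frame of cabinet between -0.045 and -0.04 m or y of plate_b in the frame of cabinet between 0.005 and 0.011 m) and x of plate_c in the frame of cabinet between 0.068 and 0.072 m and z of plate_c in the frame of cabinet between 0.01 and 0.018 m and (y of plate_c in the frame of cabinet between -0.095 and -0.091 m or y of plate_c in the frame of cabinet between -0.045 and -0.04 m or y of plate_c in the frame of cabinet between 0.005 and 0.011 m) and (y of plate_a in the frame of cabinet between -0.095 and -0.091 m or y of plate_b in the frame of cabinet between -0.095 and -0.091 m or y of plate_c in the frame of cabinet between -0.095 and -0.091 m) and (y of plate_a in the frame of cabinet between -0.045 and -0.04 m or y of plate_b in the frame of cabinet between -0.045 and -0.04 m or y of plate_c in the frame of cabinet between -0.045 and -0.04 m) and value of joint sash above 0.05 m), for 0.2 s.
At the end, for the whole second after the job is handed in: Every plate is flat on the bed, end within 2 mm of the back fence, square within 2 degrees, in a closed row from the right fence (first within 2 mm, each further plate adding at most 1 mm); sash down within 4 mm; slat at rest flat on the bench, touching neither cabinet nor apron (x of plate_a in the frame of cabinet between 0.068 and 0.072 m and z of plate_a in the frame of cabinet between 0.01 and 0.018 m and angle between the x axis of each of plate_a, plate_b, plate_c and the x axis of cabinet, either way round below 0.035 rad and (y of plate_a in the frame of cabinet between -0.095 and -0.091 m or y of plate_a in the frame of cabinet between -0.045 and -0.04 m or y of plate_a in the frame of cabinet between 0.005 and 0.011 m) and x of plate_b in the frame of cabinet between 0.068 and 0.072 m and z of plate_b in the frame of cabinet between 0.01 and 0.018 m and (y of plate_b in the frame of cabinet between -0.095 and -0.091 m or y of plate_b in the frame of cabinet between -0.045 and -0.04 m or y of plate_b in the frame of cabinet between 0.005 and 0.011 m) and x of plate_c in the frame of cabinet between 0.068 and 0.072 m and z of plate_c in the frame of cabinet between 0.01 and 0.018 m and (y of plate_c in the frame of cabinet between -0.095 and -0.091 m or y of plate_c in the frame of cabinet between -0.045 and -0.04 m or y of plate_c in the frame of cabinet between 0.005 and 0.011 m) and (y of plate_a in the frame of cabinet between -0.095 and -0.091 m or y of plate_b in the frame of cabinet between -0.095 and -0.091 m or y of plate_c in the frame of cabinet between -0.095 and -0.091 m) and (y of plate_a in the frame of cabinet between -0.045 and -0.04 m or y of plate_b in the frame of cabinet between -0.045 and -0.04 m or y of plate_c in the frame of cabinet between -0.045 and -0.04 m) and value of joint sash below 0.004 m and height (world z) of slat between -0.004 and 0.016 m and angle between the z axis of slat and the z axis of cabinet, either way round below 0.06 rad and contact force between slat and cabinet below 0.1 N and linear speed of slat below 0.01 m/s).
It fails at once if the sash is raised more than 15 mm past the pointer (z of sash_bar in the frame of pointer_tip above 0.015 m).
It fails at once if the gripper's fingers touch the sash (contact force between the fingers and sash above 1 N).
It fails at once if the gripper reaches into the cabinet (x of the grasp point in the frame of cabinet between 0 and 0.15 m and y of the grasp point in the frame of cabinet between -0.14 and 0.195 m and z of the grasp point in the frame of cabinet below 0.17 m).
It fails at once if a bystander (sanding block, tape measure) is moved more than 3 cm (distance of any of sanding_block, tape_measure from where it was at the start of the episode above 0.03 m).
Of plate_a, plate_b, plate_c only 2 to 3 are there at a start; the rules pass over those that are not, and their reading is None.
At some moment in a run one of plate_a, plate_b, plate_c may be knocked a few centimetres aside while the robot is not near it.
Once in a run the grip may slacken for a moment while it holds something.
It also fails if it takes over 210 s, if anything falls off the work surface, if the arm or the gripper's body presses on something with over 40 N, if the wrist force passes 120 N, or if a joint passes its speed limit or range.

### The arm

A 6-joint arm with a two-finger parallel gripper is mounted at the origin on the work surface; the furniture and walls round the work are solid. World frame = base frame: x ahead of the robot, y to its left, z up, the work surface at z = 0. Lengths are in m, angles in rad, forces in N, time in s.
With the tool pointing down it reaches from about 0.3 to 0.875 m from the base axis. Payload 6.4 kg.
Tool frame: the origin (TCP) lies at the very end of the fingers, on their centre line; the grasp point (between the pads) lies 19 mm behind it; z points along the fingers, y is the line along which they close (so a half turn about z gives the same grasp; the last joint's range is limited). The gripper opens to 85 mm and grips with 20 to 120 N. Pads are 22 mm wide; open, the fingers measure 114 mm over their backs; the gripper's body (76 mm by 85 mm) begins 54 mm behind the grasp point. The pads swing forward as they close: fully open they stand 13 mm farther back than shut.
Start: joints at [0.981, 0.181, 1.607, -0, 1.354, -0.206], TCP at [0.215, 0.533, 0.231] pointing down, gripper open.
Joint ranges: [-2.99, 2.99], [-0.89, 2.07], [0.3, 2.58], [-1.14, 4.28], [0, 2.63], [-3.12, 3.12]. Speed limits (rad/s): [2.57, 2.57, 3.01, 3.14, 3.14, 3.14].

### API

Orientations are given as a unit quaternion [w, x, y, z].
In Python, from bench import ctrl gives the robot as it stands.
- The arm moves only by the tool jog_arm, never from a script. Its argument "series" is a list that holds one entry, the list of rows, each a list of 7 numbers: the shift along the tool's x, y, z in mm, then the turn, a rotation vector about the tool's x, y, z in rad, then the finger opening in mm, from 0 to 85.4. In form: [[[tx, ty, tz, rx, ry, rz, gripper], ...]]. A call has exactly 10 rows; each row shifts and turns the commanded pose from where the row before left it, along the tool's axes as they then stand; what a row does not reach is not made up. A row lasts 1/10 s, in which the tool goes at most 50 mm and 8.59 degrees, less where a joint would pass 70% of its speed; a pose out of reach is approached as far as the arm can. A call with a gripper value outside its range is refused whole. The fingers move at their own pace and stop on an object; the grip force is fixed at half the most. Time passes only in rows, so rows that do not move let the fingers close, or fill a call up. It gives the time, the measured TCP pose, the force, the opening and the grip force at its end, in the units of the state.
- ctrl.get_obs(): the state, without advancing time (a new reading comes with each control period).
- ctrl.camera(name): name is "scene" or "top" or "wrist"; returns a dict with "frame" (400x640x3 uint8, blue, green, red), "z_map" (400x640 float32, m along the optical axis (not along the pixel's ray), 0 where there is no reading), "fx", "fy", "cx", "cy" (pixels), "xyz" and "rotation" of the camera in the world. Camera axes: x right, y down, z forward; pixel columns grow to the right and rows downward; lengths in m; the calibration is good to about 2 mm. A picture is of the moment at which its call begins.
- ctrl.hand_in(): hands the job in; it is judged then, once.
The state is a dict: "time_s": time; "q": joint angles; "dq": joint speeds; "joint_efforts": joint torques, N m; "eef_pos": TCP position; "eef_rot": TCP orientation; "wrist_force": force on the tool from outside, world axes, zero at the start; "torque": the same for the moment, N m; "opening": opening from 0.0 (shut) to 1.0 (fully open); "grasp_force": force on a finger pad.
Only numpy, scipy, OpenCV 4.12 (cv2) and the standard library are available. Lean on these libraries where they do the work, as an engineer would, in place of code of your own. Each camera call takes 0.05 s, during which the arm holds its last target. There are 200 camera calls.

## Working session

There is one attempt and no reset: what is moved stays moved. The work goes in short steps, Python scripts to look and compute and a tool call to move; the robot and the scene stay as the last step left them, time stands still between calls to the robot, and variables do not carry over. Pictures are saved under pics/ and viewed, at most 14 in all, crops included, and the job is handed in when it is done.

Besides the shell and the picture viewer there is one more tool, called after "Request:" by a JSON object that holds its "method" and its "body", one argument or row to a line. jog_arm: Moves the arm, as the interface text tells. Its arguments: {"type":"object","properties":{"series":{"type":"array"}},"required":["series"]}

```bash
mkdir -p pics; ls
cat > h.py <<'E'
import numpy as np, cv2
from bench import ctrl
from scipy.spatial.transform import Rotation as R
def rot(c):
    r=np.array(c["rotation"],float)
    return r if r.shape==(3,3) else R.from_quat(np.roll(r,-1)).as_matrix()
def ray(c,u,v):
    d=rot(c)@np.array([(u-c["cx"])/c["fx"],(v-c["cy"])/c["fy"],1.]); return np.array(c["xyz"]),d
def onz(c,u,v,z):
    o,d=ray(c,u,v); return o+d*(z-o[2])/d[2]
def cloud(c):
    v,u=np.mgrid[:400,:640]; z=c["z_map"]
    p=np.stack([(u-c["cx"])/c["fx"]*z,(v-c["cy"])/c["fy"]*z,z],-1)
    return p@rot(c).T+np.array(c["xyz"])
def proj(c,p):
    q=rot(c).T@(np.array(p)-np.array(c["xyz"])); return c["fx"]*q[0]/q[2]+c["cx"],c["fy"]*q[1]/q[2]+c["cy"]
E
python3 - <<'E'
from h import *
o=ctrl.get_obs();print(o)
for n in("scene","top","wrist"):
    c=ctrl.camera(n);cv2.imwrite(f"pics/{n}0.png",c["frame"]);np.savez(f"pics/{n}0.npz",**c)
    print(n,c["fx"],c["cx"],c["cy"],c["xyz"],c["rotation"],(c["z_map"]>0).mean())
E
```

```text
pics
{'time_s': 0.0, 'q': array([ 9.80686183e-01,  1.81548422e-01,  1.60799898e+00, -4.76151826e-06,
        1.35381035e+00, -2.06296046e-01]), 'dq': array([-4.44347746e-04,  9.93049447e-05, -2.73259187e-05, -8.17648294e-04,
        4.40329691e-04, -1.17404771e-04]), 'joint_efforts': array([-1.17069198e-04, -4.44844615e+01, -3.51356363e+01, -2.97224688e-05,
        8.50566983e-03,  2.50024065e-06]), 'eef_pos': array([0.21498351, 0.53270291, 0.23038437]), 'eef_rot': array([-3.40077441e-04,  1.90730701e-01,  9.81642002e-01, -8.14400261e-04]), 'wrist_force': array([0.64047955, 1.09748767, 0.22666756]), 'torque': array([ 0.01318675, -0.01421311,  0.00959108]), 'grasp_force': 0.0, 'opening': 1.0002080079498115}
scene 374.559966521778 315.54783809950834 203.46086296412037 [-0.22068358 -0.88336774  0.65635123] [-0.48099918  0.80073897 -0.31237213  0.17285989] 0.99601171875
top 394.42183771706186 318.879679054162 193.98381706545476 [-0.24479611 -0.40398448  1.05840288] [-0.27598746  0.78253017 -0.52851511  0.17930207] 0.5582890625
wrist 331.8135370006558 316.18284594756767 207.5980279673222 [0.14229075 0.56269575 0.37252518] [0.12987464 0.8185777  0.55275982 0.08671627] 0.996109375
```

View pics/scene0.png

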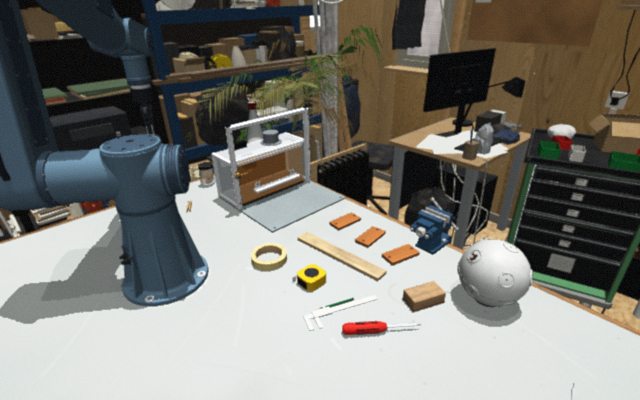

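View pics/top0.png

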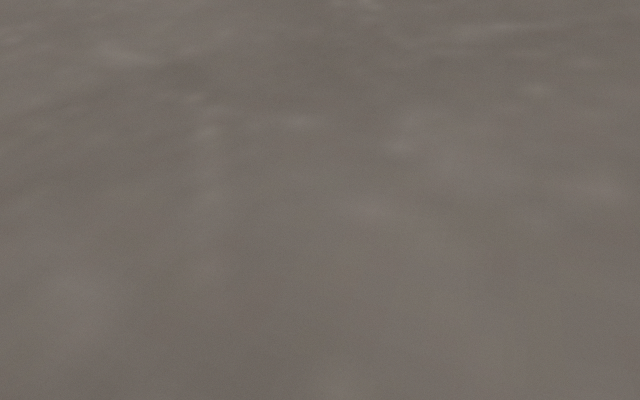

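The scene view shows three plates at about (345,221), (370,237) and (401,254), and the slat from (300,237) to (384,272). The cabinet is near (265,180) with its apron at (290,207). The top camera is fogged and of no use.

Run:
```python
from h import *
c=dict(np.load("pics/scene0.npz"));P=cloud(c)
for u,v in [(345,221),(370,237),(401,254),(340,254),(302,238),(383,272),(312,277),(424,296),(490,272),(432,228),(268,258),(244,223),(342,197),(290,205),(305,180),(232,128),(308,110),(230,160),(222,195),(312,170),(300,163),(275,183),(255,189),(297,177),(190,205)]:
    print((u,v),P[v,u].round(3))
hsv=cv2.cvtColor(c["frame"],cv2.COLOR_BGR2HSV)
for u,v in [(345,221),(370,237),(401,254),(340,254)]: print(hsv[v,u])
cv2.imwrite("pics/cab0.png",cv2.resize(c["frame"][90:240,180:360],(720,600),interpolation=cv2.INTER_CUBIC))
```

```text
(345, 221) [ 0.547 -0.149  0.012]
(370, 237) [ 0.534 -0.268  0.013]
(401, 254) [ 0.534 -0.385  0.01 ]
(340, 254) [ 0.406 -0.266  0.012]
(302, 238) [ 0.382 -0.124  0.01 ]
(383, 272) [ 0.433 -0.401  0.01 ]
(312, 277) [ 0.264 -0.305  0.032]
(424, 296) [ 0.413 -0.54   0.031]
(490, 272) [ 0.486 -0.647  0.125]
(432, 228) [ 0.596 -0.435  0.094]
(268, 258) [ 0.252 -0.124  0.   ]
(244, 223) [ 0.309  0.096 -0.002]
(342, 197) [ 0.665 -0.018  0.01 ]
(290, 205) [0.489 0.071 0.009]
(305, 180) [0.669 0.199 0.006]
(232, 128) [0.354 0.174 0.301]
(308, 110) [0.68  0.178 0.297]
(230, 160) [0.339 0.188 0.192]
(222, 195) [0.342 0.297 0.019]
(312, 170) [ 1.082  0.634 -0.209]
(300, 163) [0.637 0.188 0.094]
(275, 183) [0.495 0.163 0.063]
(255, 189) [0.413 0.173 0.063]
(297, 177) [0.599 0.162 0.054]
(190, 205) [0.225 0.324 0.01 ]
[ 14 170 218]
[ 14 167 221]
[ 13 164 219]
[ 18  84 222]
```

View pics/cab0.png

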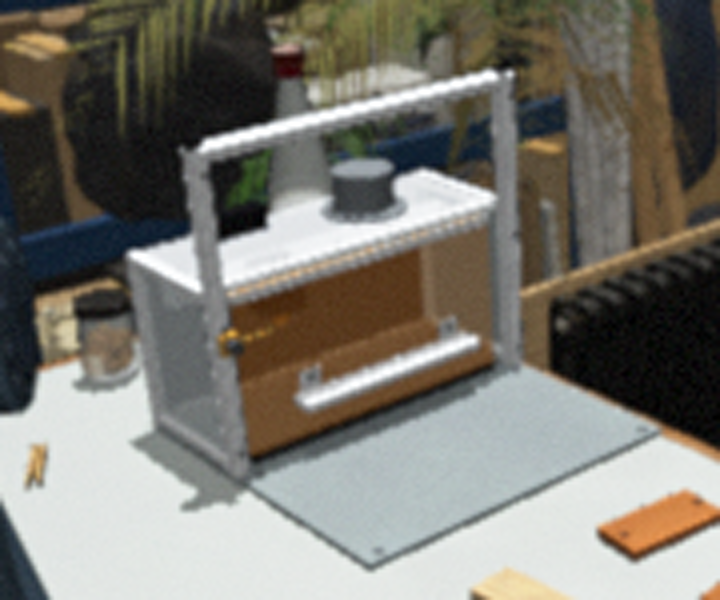

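View pics/wrist0.png

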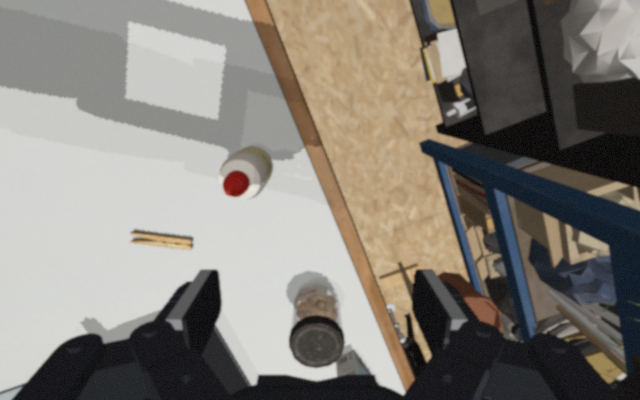

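Crop: the brass pointer is on the left guide, its base at full-image (239,176) and its tip near (251,170). The lift bar runs (255,190)–(299,176) and the apron's front corners are at (273,232) and (345,198). The wrist view shows only the bench behind the cabinet.

```bash
cat >> h.py <<'E'
def rects(c,mask,z,amin=30):
    out=[]
    for k in cv2.findContours(mask,cv2.RETR_EXTERNAL,cv2.CHAIN_APPROX_NONE)[0]:
        if cv2.contourArea(k)<amin: continue
        p=np.array([onz(c,u,v,z)[:2] for u,v in k[:,0]])
        (x,y),(w,h),a=cv2.minAreaRect((p*1000).astype(np.float32))
        if w<h: w,h,a=h,w,a+90
        out.append((round(x,1),round(y,1),round(w,1),round(h,1),round((a+90)%180-90,1)))
    return out
def oak(c):
    h=cv2.cvtColor(c["frame"],cv2.COLOR_BGR2HSV); return cv2.morphologyEx(cv2.inRange(h,(8,140,120),(18,255,255)),cv2.MORPH_CLOSE,np.ones((5,5)))
def pine(c):
    h=cv2.cvtColor(c["frame"],cv2.COLOR_BGR2HSV); return cv2.morphologyEx(cv2.inRange(h,(13,50,130),(24,125,255)),cv2.MORPH_OPEN,np.ones((3,3)))
E
python3 - <<'E'
from h import *
c=dict(np.load("pics/scene0.npz"));P=cloud(c)
print("oak",rects(c,oak(c),.010)); print("pine",rects(c,pine(c),.010))
for n,(u,v,z) in dict(aFL=(273,231.8,.004),aFR=(345,198,.008),gL=(242.5,209,.0),gR=(308,181.5,.0)).items(): print(n,onz(c,u,v,z).round(3))
a=onz(c,273,231.8,.004);b=onz(c,345,198,.008);y=a-b;print(np.hypot(*y[:2]),np.degrees(np.arctan2(-y[0],y[1])))
E
```

```text
oak [(535.7, -380.4, 97.4, 50.1, -13.5), (543.7, -260.7, 96.9, 47.7, 7.4), (553.3, -142.1, 96.0, 48.1, -4.5)]
pine [(684.2, -825.4, 29.9, 19.4, 14.6), (674.1, -789.8, 23.3, 15.8, 46.7), (729.9, -870.9, 114.8, 65.9, 3.4), (449.3, -519.3, 91.6, 51.0, -20.9), (408.3, -256.9, 300.7, 43.4, -84.3), (801.9, -511.7, 178.0, 83.6, 0.6), (721.4, -245.5, 100.3, 20.6, 32.7), (697.4, -130.2, 70.5, 18.7, 61.3), (719.5, -159.9, 93.6, 46.9, 38.6), (840.5, -58.9, 163.2, 69.3, 37.9), (381.1, 618.2, 168.1, 36.6, 66.6), (1324.6, -145.0, 194.1, 110.4, -69.7), (1816.6, -203.5, 163.3, 42.8, 22.7), (2310.1, -526.5, 320.6, 123.0, 13.6), (1592.1, 188.1, 608.4, 161.3, 1.3), (3216.6, 1537.4, 561.5, 246.3, 89.0), (2083.1, 4438.7, 704.3, 114.7, 62.6)]
aFL [ 0.343 -0.025  0.004]
aFR [ 0.67  -0.029  0.008]
gL [0.356 0.18  0.   ]
gR [0.677 0.19  0.   ]
0.32711947588603285 89.3303052705244
```

Request:
{"method": "jog_arm", "body": {
  "series": [
    [[0,0,-20,0,0,0.1187,85],[0,0,-20,0,0,0.1187,85],[0,0,-20,0,0,0.1187,85],[0,0,-20,0,0,0.1187,85],[0,0,-20,0,0,0.1187,85],[0,0,-20,0,0,0.1187,85],[0,0,-20,0,0,0.1187,85],[0,0,-20,0,0,0.1187,85],[0,0,-20,0,0,0.1187,85],[0,0,-20,0,0,0.1187,85]]
  ]
}}

```text
time_s: 1.15
eef_pos: [0.2152, 0.533, 0.4317]
eef_rot: [0.0, 0.709, 0.705, -0.0]
wrist_force: [0.4, -0.2, -0.4]
opening: 0.997
grasp_force: 0.0
```

Request:
{"method": "jog_arm", "body": {
  "series": [
    [[-32,14,0,0,0,0,85],[-32,14,0,0,0,0,85],[-32,14,0,0,0,0,85],[-32,14,0,0,0,0,85],[-32,14,0,0,0,0,85],[-32,14,0,0,0,0,85],[-32,14,0,0,0,0,85],[-32,14,0,0,0,0,85],[-32,14,0,0,0,0,85],[-32,14,0,0,0,0,85]]
  ]
}}

```text
time_s: 2.15
eef_pos: [0.3554, 0.2119, 0.4311]
eef_rot: [0.0, 0.707, 0.707, -0.0]
wrist_force: [0.7, 0.4, 0.3]
opening: 0.99
grasp_force: 0.0
```

Request:
{"method": "jog_arm", "body": {
  "series": [
    [[-33,16,0,0,0,0,85],[-33,16,0,0,0,0,85],[-33,16,0,0,0,0,85],[-33,16,0,0,0,0,85],[-33,16,0,0,0,0,85],[-33,16,0,0,0,0,85],[-33,16,0,0,0,0,85],[-33,16,0,0,0,0,85],[-33,16,0,0,0,0,85],[0,0,0,0,0,0,85]]
  ]
}}

```text
time_s: 3.15
eef_pos: [0.5001, -0.0873, 0.4297]
eef_rot: [-0.001, 0.709, 0.706, -0.001]
wrist_force: [-0.6, 1.0, -0.4]
opening: 0.996
grasp_force: 0.0
```

```bash
cat >> h.py <<'E'
def snap(tag,n="wrist"):
    c=ctrl.camera(n);cv2.imwrite(f"pics/{tag}.png",c["frame"]);np.savez(f"pics/{tag}.npz",**c);return c
def st():
    o=ctrl.get_obs();r=R.from_quat(np.roll(o["eef_rot"],-1)).as_matrix()
    print("t",round(o["time_s"],2),"tcp",(o["eef_pos"]*1000).round(1),"yawx",round(np.degrees(np.arctan2(r[1,0],r[0,0])),2),"z",r[:,2].round(4),"F",o["wrist_force"].round(1),"T",o["torque"].round(2),"op",round(o["opening"]*85.4,1),"g",round(o["grasp_force"],1))
    return o
E
python3 - <<'E'
from h import *
st();c=snap("w1");print(rects(c,oak(c),.012,200))
print([r for r in rects(c,pine(c),.012,500)])
E
```

```text
t 3.15 tcp [500.1 -87.3 429.7] yawx 89.76 z [-2.3e-03 -2.0e-04 -1.0e+00] F [-0.6  1.  -0.4] T [ 0.   -0.02 -0.01] op 85.1 g 0.0
[(538.4, -373.4, 93.6, 45.9, -12.9), (545.7, -252.8, 92.8, 45.9, 7.4), (556.0, -134.6, 94.0, 44.8, -3.8)]
[(429.7, -542.2, 91.0, 49.4, -20.6), (975.1, -266.0, 143.2, 52.0, -71.0), (411.4, -253.0, 296.0, 41.8, -84.1), (852.4, -163.6, 643.1, 404.2, -79.5)]
```

View pics/w1.png

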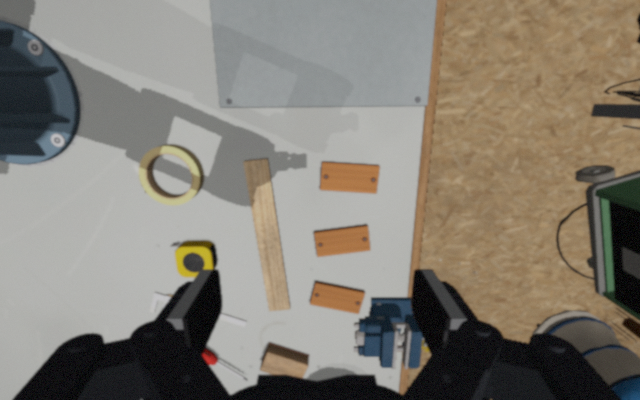

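Wrist view: the plates are at (349,177), (342,240) and (336,297), and the slat runs (257,160)–(278,310). The apron's front edge runs (219,107)–(427,107). The vise is at (390,335), close to the third plate, with the tape at (194,260) and the cork block at (285,360).

Run:
```python
from h import *
c=dict(np.load("pics/w1.npz"));s=dict(np.load("pics/scene0.npz"));P=cloud(c)
h=cv2.cvtColor(c["frame"],cv2.COLOR_BGR2HSV)
print("cam",c["xyz"],rot(c)[:,2].round(3))
for n,m in(("oak",oak(c)),("pine",pine(c))):
    for k in cv2.findContours(m,0,1)[0]:
        if cv2.contourArea(k)<200: continue
        mm=np.zeros((400,640),np.uint8);cv2.drawContours(mm,[k],-1,255,-1);q=P[mm>0];print(n,np.median(q,0).round(4))
for u,v in[(219.5,107),(427,107),(214,40),(435,10)]: print((u,v),onz(c,u,v,.008).round(4),P[int(v)-3,int(u)+(4 if u<300 else -4)].round(4))
g=P[300:345,150:210]
for nm,lo,hi in(("vise",(.56,-.6),(.68,-.33)),("tape",(.2,-.4),(.33,-.2)),("cork",(.38,-.62),(.5,-.45))):
    for Q,w in((P,'w'),(cloud(s),'s')):
        q=Q.reshape(-1,3);q=q[(q[:,0]>lo[0])&(q[:,0]<hi[0])&(q[:,1]>lo[1])&(q[:,1]<hi[1])&(q[:,2]>.02)&(q[:,2]<.16)]
        if len(q):print(nm,w,len(q),np.percentile(q,2,0).round(3),np.percentile(q,98,0).round(3))
# two-ray heights: match plate centroids
def cen(c,amin):
    o=[]
    for k in cv2.findContours(oak(c),0,1)[0]:
        if cv2.contourArea(k)>amin: m=cv2.moments(k);o.append((m['m10']/m['m00'],m['m01']/m['m00']))
    return sorted(o,key=lambda t:t[1])
for a,b in zip(cen(c,200),cen(s,30)):
    o1,d1=ray(c,*a);o2,d2=ray(s,*b);t=np.linalg.lstsq(np.c_[d1,-d2],o2-o1,rcond=None)[0];p,q=o1+t[0]*d1,o2+t[1]*d2;print("tri",((p+q)/2).round(4),"gap",np.linalg.norm(p-q).round(4))
```

```text
cam [ 0.50124454 -0.00807532  0.57172769] [-0.003 -0.309 -0.951]
oak [ 0.5389 -0.3728  0.0115]
oak [ 0.5463 -0.2526  0.0114]
oak [ 0.555  -0.1345  0.0114]
pine [ 0.6922 -0.6037 -0.0013]
pine [ 0.4287 -0.5216  0.0304]
pine [ 1.6704 -0.6195 -0.8104]
pine [ 0.4101 -0.236   0.0114]
pine [ 1.3416 -0.1644 -0.8102]
(219.5, 107) [ 0.3427 -0.0185  0.008 ] [ 0.3492 -0.0139  0.0093]
(427, 107) [ 0.6801 -0.0197  0.008 ] [ 0.6735 -0.0151  0.0069]
(214, 40) [0.3435 0.0799 0.008 ] [0.3497 0.0843 0.0066]
(435, 10) [0.6783 0.1192 0.008 ] [0.6721 0.1233 0.0073]
vise w 3240 [ 0.57  -0.442  0.026] [ 0.672 -0.371  0.116]
vise s 1189 [ 0.566 -0.452  0.023] [ 0.668 -0.378  0.117]
tape w 1081 [ 0.246 -0.314  0.022] [ 0.312 -0.256  0.034]
tape s 458 [ 0.24  -0.32   0.021] [ 0.305 -0.261  0.034]
cork w 895 [ 0.39  -0.545  0.022] [ 0.477 -0.49   0.032]
cork s 1139 [ 0.385 -0.619  0.022] [ 0.498 -0.5    0.133]
tri [ 0.557  -0.1363  0.005 ] gap 0.0015
tri [ 0.5471 -0.2562  0.0048] gap 0.0015
tri [ 0.5392 -0.3778  0.0054] gap 0.0014
```

Request:
{"method": "jog_arm", "body": {
  "series": [
    [[-9.5,11.2,30,0,0,0,62],[-9.5,11.2,30,0,0,0,62],[-9.5,11.2,30,0,0,0,62],[-9.5,11.2,30,0,0,0,62],[-9.5,11.2,30,0,0,0,62],[0,0,25,0,0,-0.1371,62],[0,0,25,0,0,-0.1371,62],[0,0,25,0,0,-0.1371,62],[0,0,25,0,0,-0.1371,62],[0,0,25,0,0,-0.1371,62]]
  ]
}}

```text
time_s: 4.2
eef_pos: [0.5551, -0.1299, 0.1557]
eef_rot: [0.0, 0.425, 0.905, 0.0]
wrist_force: [-0.1, 0.2, -0.1]
opening: 0.731
grasp_force: 0.0
```

Request:
{"method": "jog_arm", "body": {
  "series": [
    [[0,0,5,0,0,-0.1371,62],[0,0,5,0,0,-0.1371,62],[0,0,5,0,0,-0.1371,62],[0,0,0,0,0,-0.1371,62],[0,0,0,0,0,-0.1371,62],[0,0,0,0,0,-0.1371,62],[0,0,0,0,0,0,62],[0,0,0,0,0,0,62],[0,0,0,0,0,0,62],[0,0,0,0,0,0,62]]
  ]
}}

```text
time_s: 5.2
eef_pos: [0.5553, -0.1311, 0.1414]
eef_rot: [0.0, 0.032, 0.999, 0.0]
wrist_force: [0.0, -0.8, 0.1]
opening: 0.727
grasp_force: 0.0
```

Run:
```python
from h import *
st();c=snap("w2");print(rects(c,oak(c),.012,200));P=cloud(c)
cv2.imwrite("pics/w2s.png",cv2.resize(c["frame"],(480,300)))
```

```text
t 5.2 tcp [ 555.3 -131.1  141.4] yawx 176.33 z [ 1.e-04  1.e-04 -1.e+00] F [ 0.  -0.8  0.1] T [-0.02  0.01 -0.01] op 62.1 g 0.0
[(555.7, -136.5, 95.6, 46.6, -3.5), (538.1, -375.8, 97.4, 49.5, -13.1), (545.7, -254.6, 96.4, 47.7, 7.6)]
```

View pics/w2s.png

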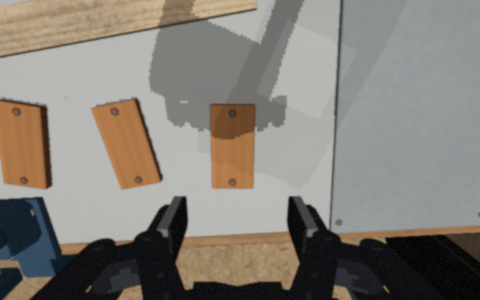

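Image: plate 1 at (232,146) lies square between the fingers. The other plates, the slat, the vise and the apron edge (335) are where I measured them.

Request:
{"method": "jog_arm", "body": {
  "series": [
    [[0,-5.4,16,0,0,0,62],[0,0,16,0,0,0,62],[0,0,16,0,0,0,62],[0,0,16,0,0,0,62],[0,0,16,0,0,0,62],[0,0,16,0,0,0,62],[0,0,16,0,0,0,62],[0,0,16,0,0,0,62],[0,0,4,0,0,0,62],[0,0,4,0,0,0,62]]
  ]
}}

```text
time_s: 6.25
eef_pos: [0.5548, -0.1366, 0.0046]
eef_rot: [-0.0, 0.031, 1.0, 0.0]
wrist_force: [0.4, 0.2, -0.6]
opening: 0.725
grasp_force: 0.0
```

Request:
{"method": "jog_arm", "body": {
  "series": [
    [[0,0,3,0,0,0,62],[0,0,0,0,0,0,62],[0,0,0,0,0,0,40],[0,0,0,0,0,0,40],[0,0,0,0,0,0,40],[0,0,0,0,0,0,40],[0,0,0,0,0,0,40],[0,0,0,0,0,0,40],[0,0,0,0,0,0,40],[0,0,0,0,0,0,40]]
  ]
}}

```text
time_s: 7.25
eef_pos: [0.5558, -0.1371, 0.0033]
eef_rot: [0.001, 0.031, 1.0, -0.0]
wrist_force: [-0.1, 0.1, 6.6]
opening: 0.564
grasp_force: 62.4
```

Run:
```python
from h import *
st()
```

```text
t 7.25 tcp [ 555.8 -137.1    3.3] yawx 176.41 z [ 1.7e-03 -8.0e-04 -1.0e+00] F [-0.1  0.1  6.6] T [ 0.04  0.11 -0.03] op 48.1 g 62.4
```

Request:
{"method": "jog_arm", "body": {
  "series": [
    [[0,0,-16,0,0,0,40],[0,0,-16,0,0,0,40],[0,0,-8,0,0,0.1371,40],[0,0,-8,0,0,0.1371,40],[0,0,-8,0,0,0.1371,40],[0,0,-8,0,0,0.1371,40],[0,0,-8,0,0,0.1371,40],[0,0,-8,0,0,0.1371,40],[0,0,-8,0,0,0.1371,40],[0,0,-8,0,0,0.1371,40]]
  ]
}}

```text
time_s: 8.25
eef_pos: [0.5552, -0.1368, 0.1001]
eef_rot: [0.001, 0.55, 0.835, 0.0]
wrist_force: [0.4, 1.0, -0.8]
opening: 0.558
grasp_force: 61.9
```

Request:
{"method": "jog_arm", "body": {
  "series": [
    [[0,0,0,0,0,0.1371,40],[0,0,0,0,0,0.1371,40],[0,0,0,0,0,0.1371,40],[29,10,0,0,0,0,40],[29,10,0,0,0,0,40],[29,10,0,0,0,0,40],[29,10,0,0,0,0,40],[29,10,0,0,0,0,40],[29,10,0,0,0,0,40],[29,10,0,0,0,0,40]]
  ]
}}

```text
time_s: 9.25
eef_pos: [0.6256, 0.0676, 0.0999]
eef_rot: [0.001, 0.707, 0.707, 0.0]
wrist_force: [0.1, 0.1, 0.3]
opening: 0.56
grasp_force: 61.9
```

Run:
```python
from h import *
st();c=snap("w3");
cv2.imwrite("pics/w3s.png",cv2.resize(c["frame"],(480,300)))
```

```text
t 9.25 tcp [625.6  67.6  99.9] yawx 90.01 z [ 1.4e-03 -2.0e-04 -1.0e+00] F [0.1 0.1 0.3] T [-0.    0.05 -0.01] op 47.8 g 61.9
```

View pics/w3s.png

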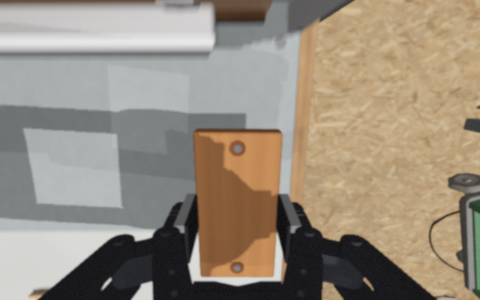

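Plate 1 is in the grip at (237,200), held square. The bar's right end is at (215,30) and the apron lies below.

Request:
{"method": "jog_arm", "body": {
  "series": [
    [[0,0,10,0,0,0,40],[0,0,10,0,0,0,40],[0,0,10,0,0,0,40],[0,0,10,0,0,0,40],[0,0,10,0,0,0,40],[0,0,10,0,0,0,40],[0,0,10,0,0,0,40],[0,0,10,0,0,0,40],[0,0,3,0,0,0,40],[0,0,3,0,0,0,40]]
  ]
}}

```text
time_s: 10.3
eef_pos: [0.6249, 0.0664, 0.0118]
eef_rot: [-0.0, 0.707, 0.707, -0.0]
wrist_force: [1.0, 0.1, -0.8]
opening: 0.557
grasp_force: 64.7
```

Request:
{"method": "jog_arm", "body": {
  "series": [
    [[0,0,2,0,0,0,40],[0,0,0,0,0,0,40],[0,0,0,0,0,0,62],[0,0,0,0,0,0,62],[0,0,0,0,0,0,62],[0,0,0,0,0,0,62],[0,0,-15,0,0,0,62],[0,0,-25,0,0,0,62],[0,0,-25,0,0,0,62],[0,0,-25,0,0,0,62]]
  ]
}}

```text
time_s: 11.3
eef_pos: [0.6252, 0.0663, 0.1024]
eef_rot: [0.0, 0.707, 0.707, 0.0]
wrist_force: [1.0, -0.3, 1.2]
opening: 0.726
grasp_force: 0.0
```

Run:
```python
from h import *
st();c=snap("w4");print(rects(c,oak(c),.02,1000))
P=cloud(c);h=np.zeros((400,640),np.uint8)
cv2.imwrite("pics/w4s.png",cv2.resize(c["frame"],(480,300)))
```

```text
t 11.3 tcp [625.2  66.3 102.4] yawx 90.0 z [ 8.e-04 -1.e-04 -1.e+00] F [ 1.  -0.3  1.2] T [ 0.03 -0.03 -0.03] op 62.0 g 0.0
[(626.0, 66.7, 97.6, 47.8, 89.9)]
```

View pics/w4s.png

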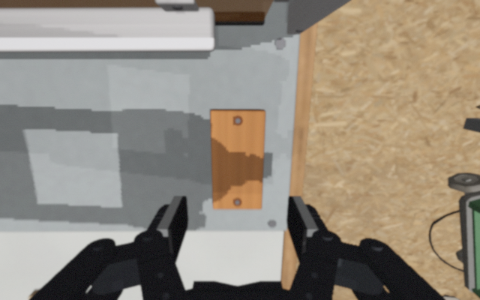

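Plate 1 lies square on the apron at (237,160).

Request:
{"method": "jog_arm", "body": {
  "series": [
    [[-32.1,-7.95,0,0,0,0,62],[-32.1,-7.95,0,0,0,0,62],[-32.1,-7.95,0,0,0,0,62],[-32.1,-7.95,0,0,0,0,62],[-32.1,-7.95,0,0,0,0,62],[-32.1,-7.95,0,0,0,0,62],[-32.1,-7.95,0,0,0,0,62],[-32.1,-7.95,0,0,0,0,62],[-32.1,-7.95,0,0,0,0,62],[-32.1,-7.95,0,0,0,0,62]]
  ]
}}

```text
time_s: 12.35
eef_pos: [0.5453, -0.2562, 0.1015]
eef_rot: [0.001, 0.707, 0.707, 0.0]
wrist_force: [0.1, -0.7, 0.5]
opening: 0.728
grasp_force: 0.0
```

Request:
{"method": "jog_arm", "body": {
  "series": [
    [[0,0,0,0,0,-0.131,62],[0,0,0,0,0,-0.131,62],[0,0,0,0,0,-0.131,62],[0,0,0,0,0,-0.131,62],[0,0,0,0,0,-0.131,62],[0,0,0,0,0,-0.131,62],[0,0,0,0,0,-0.131,62],[0,0,0,0,0,-0.131,62],[0,0,0,0,0,-0.131,62],[0,0,0,0,0,-0.131,62]]
  ]
}}

```text
time_s: 13.35
eef_pos: [0.5457, -0.2549, 0.1014]
eef_rot: [0.0, 0.127, 0.992, -0.0]
wrist_force: [0.4, -0.9, -0.2]
opening: 0.725
grasp_force: 0.0
```

Run:
```python
from h import *
st();c=snap("w5");print(rects(c,oak(c),.012,1000))
```

```text
t 13.35 tcp [ 545.7 -254.9  101.4] yawx 165.37 z [ 9.e-04 -7.e-04 -1.e+00] F [ 0.4 -0.9 -0.2] T [-0.03  0.04  0.03] op 61.9 g 0.0
[(563.9, -252.9, 59.9, 47.1, 8.2), (538.9, -375.4, 97.1, 47.8, -12.5)]
```

Request:
{"method": "jog_arm", "body": {
  "series": [
    [[0,0,5,0,0,-0.131,62],[0,0,10,0,0,-0.131,62],[0,0,10,0,0,-0.131,62],[0,0,14,0,0,0,62],[0,0,14,0,0,0,62],[0,0,14,0,0,0,62],[0,0,14,0,0,0,62],[0,0,10,0,0,0,62],[0,0,4,0,0,0,62],[0,0,2,0,0,0,62]]
  ]
}}

```text
time_s: 14.4
eef_pos: [0.5453, -0.2546, 0.0026]
eef_rot: [-0.0, -0.066, 0.998, 0.0]
wrist_force: [0.2, -0.1, 0.2]
opening: 0.729
grasp_force: 0.0
```

Request:
{"method": "jog_arm", "body": {
  "series": [
    [[0,0,0,0,0,0,40],[0,0,0,0,0,0,40],[0,0,0,0,0,0,40],[0,0,0,0,0,0,40],[0,0,0,0,0,0,40],[0,0,0,0,0,0,40],[0,0,0,0,0,0,40],[0,0,-16,0,0,0,40],[0,0,-16,0,0,0,40],[0,0,-16,0,0,0,40]]
  ]
}}

```text
time_s: 15.4
eef_pos: [0.5456, -0.2548, 0.0529]
eef_rot: [0.0, -0.066, 0.998, -0.0]
wrist_force: [-0.1, -0.4, -1.0]
opening: 0.56
grasp_force: 61.9
```

Run:
```python
from h import *
st()
```

```text
t 15.4 tcp [ 545.6 -254.8   52.9] yawx -172.42 z [ 4.e-04 -3.e-04 -1.e+00] F [-0.1 -0.4 -1. ] T [ 0.03 -0.01  0.05] op 47.8 g 61.9
```

Request:
{"method": "jog_arm", "body": {
  "series": [
    [[0,0,-5,0,0,0.131,40],[0,0,-5,0,0,0.131,40],[0,0,-5,0,0,0.131,40],[0,0,-5,0,0,0.131,40],[0,0,-5,0,0,0.131,40],[0,0,-5,0,0,0.131,40],[0,0,-5,0,0,0.131,40],[0,0,-5,0,0,0.131,40],[0,0,-5,0,0,0.131,40],[0,0,-5,0,0,0.131,40]]
  ]
}}

```text
time_s: 16.4
eef_pos: [0.5457, -0.2549, 0.1031]
eef_rot: [0.001, 0.558, 0.83, -0.0]
wrist_force: [-0.1, 0.4, 0.0]
opening: 0.557
grasp_force: 61.9
```

Request:
{"method": "jog_arm", "body": {
  "series": [
    [[0,0,0,0,0,0.131,40],[0,0,0,0,0,0.131,40],[0,0,0,0,0,0.1305,40],[30,0.2,0,0,0,0,40],[30,0.2,0,0,0,0,40],[30,0.2,0,0,0,0,40],[30,0.2,0,0,0,0,40],[30,0.2,0,0,0,0,40],[30,0.2,0,0,0,0,40],[30,0.2,0,0,0,0,40]]
  ]
}}

```text
time_s: 17.4
eef_pos: [0.5471, -0.0436, 0.1029]
eef_rot: [0.001, 0.707, 0.707, 0.0]
wrist_force: [0.2, -0.1, -1.3]
opening: 0.559
grasp_force: 61.9
```

Request:
{"method": "jog_arm", "body": {
  "series": [
    [[27.5,0,0,0,0,0,40],[27.5,0,0,0,0,0,40],[27.5,0,0,0,0,0,40],[27.5,0,0,0,0,0,40],[0,0,13,0,0,0,40],[0,0,13,0,0,0,40],[0,0,13,0,0,0,40],[0,0,13,0,0,0,40],[0,0,13,0,0,0,40],[0,0,13,0,0,0,40]]
  ]
}}

```text
time_s: 18.4
eef_pos: [0.5464, 0.0647, 0.0219]
eef_rot: [-0.0, 0.707, 0.707, -0.0]
wrist_force: [-0.4, 0.9, -1.1]
opening: 0.56
grasp_force: 61.9
```

Run:
```python
from h import *
st()
```

```text
t 18.4 tcp [546.4  64.7  21.9] yawx 89.97 z [-8.e-04  0.e+00 -1.e+00] F [-0.4  0.9 -1.1] T [-0.01  0.01  0.01] op 47.8 g 61.9
```

Request:
{"method": "jog_arm", "body": {
  "series": [
    [[0,0,7,0,0,0,40],[0,0,3,0,0,0,40],[0,0,0,0,0,0,62],[0,0,0,0,0,0,62],[0,0,0,0,0,0,62],[0,0,0,0,0,0,62],[0,0,-15,0,0,0,62],[0,0,-25,0,0,0,62],[0,0,-25,0,0,0,62],[0,0,-25,0,0,0,62]]
  ]
}}

```text
time_s: 19.4
eef_pos: [0.5469, 0.0653, 0.1055]
eef_rot: [0.0, 0.707, 0.707, 0.0]
wrist_force: [-0.3, -0.2, 0.3]
opening: 0.727
grasp_force: 0.0
```

Run:
```python
from h import *
st();c=snap("w6");print(rects(c,oak(c),.02,1000))
```

```text
t 19.4 tcp [546.9  65.3 105.5] yawx 90.03 z [ 1.e-03 -1.e-04 -1.e+00] F [-0.3 -0.2  0.3] T [-0.04 -0.07 -0.01] op 62.1 g 0.0
[(546.4, 66.2, 97.1, 47.5, -89.8), (624.9, 66.3, 98.7, 48.1, 89.6)]
```

Request:
{"method": "jog_arm", "body": {
  "series": [
    [[-44,-0.8,0,0,0,0,62],[-44,-0.8,0,0,0,0,62],[-44,-0.8,0,0,0,0,62],[-44,-0.8,0,0,0,0,62],[-44,-0.8,0,0,0,0,62],[-44,-0.8,0,0,0,0,62],[-44,-0.8,0,0,0,0,62],[-44,-0.8,0,0,0,0,62],[-44,-0.8,0,0,0,0,62],[-44,-0.8,0,0,0,0,62]]
  ]
}}

```text
time_s: 20.45
eef_pos: [0.5389, -0.3767, 0.1047]
eef_rot: [0.001, 0.707, 0.707, 0.0]
wrist_force: [-0.1, -0.4, -0.8]
opening: 0.722
grasp_force: 0.0
```

Request:
{"method": "jog_arm", "body": {
  "series": [
    [[0,0,0,0,0,-0.1351,62],[0,0,0,0,0,-0.1351,62],[0,0,0,0,0,-0.1351,62],[0,0,0,0,0,-0.1351,62],[0,0,0,0,0,-0.1351,62],[0,0,0,0,0,-0.1351,62],[0,0,0,0,0,-0.1351,62],[0,0,0,0,0,-0.1351,62],[0,0,0,0,0,-0.1351,62],[0,0,0,0,0,-0.1351,62]]
  ]
}}

```text
time_s: 21.45
eef_pos: [0.5391, -0.3748, 0.1046]
eef_rot: [0.0, 0.107, 0.994, -0.0]
wrist_force: [-0.5, 0.2, -0.4]
opening: 0.727
grasp_force: 0.0
```

Run:
```python
from h import *
st();c=snap("w7");print(rects(c,oak(c),.012,1000))
```

```text
t 21.45 tcp [ 539.1 -374.8  104.6] yawx 167.76 z [ 8.e-04 -8.e-04 -1.e+00] F [-0.5  0.2 -0.4] T [0.02 0.02 0.01] op 62.1 g 0.0
[(556.5, -380.7, 59.2, 46.9, -12.3)]
```

Run:
```python
from h import *
for f in("w1","w7","w5"):
    q=cloud(dict(np.load(f"pics/{f}.npz"))).reshape(-1,3)
    q=q[(q[:,0]>.54)&(q[:,0]<.7)&(q[:,1]>-.5)&(q[:,1]<-.3)&(q[:,2]<.16)]
    for lo,hi in((.02,.06),(.06,.09),(.09,.16)):
        k=q[(q[:,2]>lo)&(q[:,2]<hi)]
        if len(k)>5:print(f,lo,len(k),np.sort(k[:,0])[:5].round(3),np.percentile(k,[1,99],0).round(3).tolist())
```

```text
w1 0.02 401 [0.603 0.603 0.603 0.603 0.603] [[0.603, -0.416, 0.021], [0.658, -0.383, 0.057]]
w1 0.06 719 [0.566 0.566 0.566 0.566 0.566] [[0.567, -0.439, 0.067], [0.671, -0.37, 0.09]]
w1 0.09 2126 [0.57 0.57 0.57 0.57 0.57] [[0.574, -0.445, 0.09], [0.674, -0.37, 0.116]]
w7 0.02 130 [0.601 0.601 0.601 0.601 0.601] [[0.601, -0.411, 0.02], [0.605, -0.387, 0.035]]
w7 0.06 3117 [0.564 0.564 0.564 0.564 0.564] [[0.565, -0.428, 0.069], [0.613, -0.371, 0.09]]
w7 0.09 6808 [0.54 0.54 0.54 0.54 0.54] [[0.54, -0.426, 0.09], [0.609, -0.321, 0.159]]
w5 0.02 238 [0.601 0.601 0.601 0.601 0.602] [[0.601, -0.401, 0.02], [0.654, -0.385, 0.054]]
w5 0.06 2070 [0.564 0.564 0.564 0.565 0.565] [[0.565, -0.443, 0.069], [0.625, -0.37, 0.09]]
w5 0.09 845 [0.54 0.54 0.54 0.54 0.54] [[0.541, -0.439, 0.09], [0.591, -0.301, 0.16]]
```

Request:
{"method": "jog_arm", "body": {
  "series": [
    [[15,0,10,0,0,0,62],[15,0,10,0,0,0,62],[0,0,12,0,0,0,62],[0,0,12,0,0,0,62],[0,0,12,0,0,0,62],[0,0,12,0,0,0,62],[0,0,12,0,0,0,62],[0,0,12,0,0,0,62],[0,0,6,0,0,0,62],[0,0,3,0,0,0,62]]
  ]
}}

```text
time_s: 22.5
eef_pos: [0.5093, -0.3678, 0.0012]
eef_rot: [-0.001, 0.109, 0.994, 0.0]
wrist_force: [0.7, 0.5, -0.5]
opening: 0.727
grasp_force: 0.0
```

Request:
{"method": "jog_arm", "body": {
  "series": [
    [[0,0,0,0,0,0,40],[0,0,0,0,0,0,40],[0,0,0,0,0,0,40],[0,0,0,0,0,0,40],[0,0,0,0,0,0,40],[0,0,0,0,0,0,40],[0,0,0,0,0,0,40],[0,0,-16,0,0,0,40],[0,0,-16,0,0,0,40],[0,0,-16,0,0,0,40]]
  ]
}}

```text
time_s: 23.5
eef_pos: [0.5101, -0.3686, 0.0525]
eef_rot: [0.001, 0.109, 0.994, -0.0]
wrist_force: [0.4, -0.2, -0.6]
opening: 0.564
grasp_force: 61.7
```

Run:
```python
from h import *
st()
```

```text
t 23.5 tcp [ 510.1 -368.6   52.5] yawx 167.44 z [ 0.001  -0.0011 -1.    ] F [ 0.4 -0.2 -0.6] T [ 0.01 -0.   -0.01] op 48.2 g 61.7
```

Request:
{"method": "jog_arm", "body": {
  "series": [
    [[0,0,-5,0,0,0.1352,40],[0,0,-5,0,0,0.1352,40],[0,0,-5,0,0,0.1352,40],[0,0,-5,0,0,0.1352,40],[0,0,-5,0,0,0.1352,40],[0,0,-5,0,0,0.1352,40],[0,0,-5,0,0,0.1352,40],[0,0,-5,0,0,0.1352,40],[0,0,-5,0,0,0.1352,40],[0,0,-5,0,0,0.1352,40]]
  ]
}}

```text
time_s: 24.5
eef_pos: [0.5101, -0.3686, 0.1025]
eef_rot: [0.001, 0.709, 0.705, -0.0]
wrist_force: [0.1, 0.1, -0.8]
opening: 0.563
grasp_force: 61.7
```

Request:
{"method": "jog_arm", "body": {
  "series": [
    [[44.3,-4.3,0,0,0,0,40],[44.3,-4.3,0,0,0,0,40],[44.3,-4.3,0,0,0,0,40],[44.3,-4.3,0,0,0,0,40],[44.3,-4.3,0,0,0,0,40],[44.3,-4.3,0,0,0,0,40],[44.3,-4.3,0,0,0,0,40],[44.3,-4.3,0,0,0,0,40],[44.3,-4.3,0,0,0,0,40],[44.3,-4.3,0,0,0,0,40]]
  ]
}}

```text
time_s: 25.5
eef_pos: [0.4673, 0.0765, 0.1022]
eef_rot: [0.001, 0.707, 0.707, 0.001]
wrist_force: [0.6, -0.2, -0.9]
opening: 0.558
grasp_force: 61.8
```

Request:
{"method": "jog_arm", "body": {
  "series": [
    [[0,0,10,0,0,0,40],[0,0,10,0,0,0,40],[0,0,10,0,0,0,40],[0,0,10,0,0,0,40],[0,0,10,0,0,0,40],[0,0,10,0,0,0,40],[0,0,10,0,0,0,40],[0,0,10,0,0,0,40],[0,0,8,0,0,0,40],[0,0,0,0,0,0,40]]
  ]
}}

```text
time_s: 26.5
eef_pos: [0.4663, 0.0749, 0.0112]
eef_rot: [-0.001, 0.707, 0.707, -0.0]
wrist_force: [-0.0, 0.1, 0.5]
opening: 0.563
grasp_force: 61.8
```

Run:
```python
from h import *
st()
```

```text
t 26.5 tcp [466.3  74.9  11.2] yawx 89.97 z [-1.4e-03  2.0e-04 -1.0e+00] F [-0.   0.1  0.5] T [0.01 0.01 0.01] op 48.1 g 61.8
```

Request:
{"method": "jog_arm", "body": {
  "series": [
    [[0,0,0,0,0,0,62],[0,0,0,0,0,0,62],[0,0,0,0,0,0,62],[0,0,0,0,0,0,62],[0,0,-10,0,0,0,62],[0,0,-15,0,0,0,62],[0,0,-15,0,0,0,62],[0,0,-15,0,0,0,62],[0,0,-15,0,0,0,62],[0,0,-20,0,0,0,62]]
  ]
}}

```text
time_s: 27.5
eef_pos: [0.4664, 0.0749, 0.1033]
eef_rot: [-0.0, 0.707, 0.707, -0.0]
wrist_force: [-0.3, 0.3, -0.1]
opening: 0.727
grasp_force: 0.0
```

Request:
{"method": "jog_arm", "body": {
  "series": [
    [[-20,4,-10,0,0,0,62],[-20,4,-10,0,0,0,62],[-20,4,-10,0,0,0,62],[-20,4,-10,0,0,0,62],[-20,4,-10,0,0,0,62],[-20,4,-10,0,0,0,62],[-20,4,-10,0,0,0,62],[-20,4,-10,0,0,0,62],[-20,4,-10,0,0,0,62],[-20,4,-10,0,0,0,62]]
  ]
}}

```text
time_s: 28.5
eef_pos: [0.5067, -0.1259, 0.2036]
eef_rot: [0.0, 0.707, 0.707, 0.0]
wrist_force: [0.7, -0.0, 0.8]
opening: 0.728
grasp_force: 0.0
```

Request:
{"method": "jog_arm", "body": {
  "series": [
    [[0,0,0,0,0.09,0,62],[0,0,0,0,0.09,0,62],[0,0,0,0,0.09,0,62],[0,0,0,0,0.09,0,62],[0,0,0,0,0.09,0,62],[0,0,0,0,0.09,0,62],[0,0,0,0,0.09,0,62],[0,0,0,0,0.09,0,62],[0,0,0,0,0.09,0,62],[0,0,0,0,0,0,62]]
  ]
}}

```text
time_s: 29.5
eef_pos: [0.506, -0.1261, 0.2012]
eef_rot: [-0.28, 0.651, 0.648, 0.279]
wrist_force: [-0.2, 0.9, 0.1]
opening: 0.727
grasp_force: 0.0
```

Run:
```python
from h import *
st();c=snap("w8");print(rects(c,oak(c),.02,800));print("pine",rects(c,pine(c),.012,800))
```

```text
t 29.5 tcp [ 506.  -126.1  201.2] yawx 89.72 z [ 1.000e-04  7.262e-01 -6.875e-01] F [-0.2  0.9  0.1] T [-0.43 -0.01  0.02] op 62.1 g 0.0
[(466.5, 41.1, 97.1, 45.5, 88.2), (545.5, 61.7, 95.7, 45.9, -89.8), (623.7, 62.9, 95.8, 47.7, 89.8)]
pine [(247.7, -125.8, 104.8, 95.0, -65.6), (763.6, -7.0, 344.9, 263.9, 74.1)]
```

View pics/w8.png

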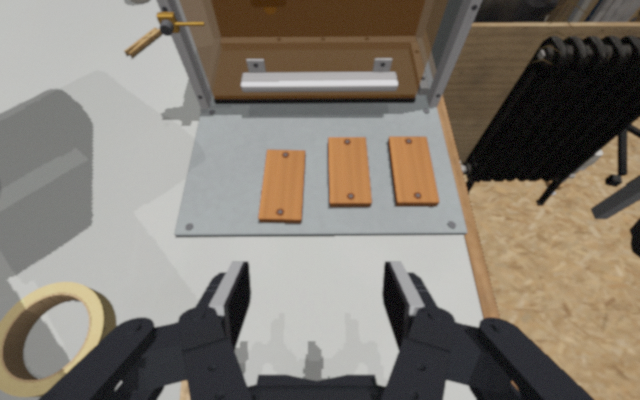

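Clear view: the brass pointer's clamp is at (167,22) and its tip at (205,24). The bar's front face runs (243,87)–(397,87) and the plates are at (283,185), (349,171) and (412,171). The apron's front corners are (176,236) and (466,233).

Run:
```python
from h import *
c=dict(np.load("pics/w8.npz"));s=dict(np.load("pics/scene0.npz"));P=cloud(c);S=cloud(s)
h=cv2.cvtColor(c["frame"],cv2.COLOR_BGR2HSV)
m=cv2.inRange(h,(15,140,90),(30,255,255));m[60:]=0;m[:,:150]=0;m[:,215:]=0
v,u=np.nonzero(m)
for k in range(170,208,4):
    sel=u==k
    if sel.any(): print("ptr",k,v[sel].mean().round(1),P[int(v[sel].mean().round()),k].round(3))
for u,v in[(245,86),(320,86),(395,86),(320,77),(320,90),(320,83)]: print("bar",(u,v),P[v,u].round(4))
for u,v in[(176,236),(466,233),(201,115),(439,108)]: print("apr",onz(c,u,v,.008).round(4))
hs=cv2.cvtColor(s["frame"],cv2.COLOR_BGR2HSV);ms=cv2.inRange(hs,(15,140,90),(30,255,255))
vv,uu=np.nonzero(ms[160:185,236:260])
for k in sorted(set(uu)): print("s",k+236,(vv[uu==k].mean()+160).round(1),S[int(vv[uu==k].mean().round())+160,k+236].round(3),end=" ")
def tri(a,b):
    o1,d1=ray(c,*a);o2,d2=ray(s,*b);t=np.linalg.lstsq(np.c_[d1,-d2],o2-o1,rcond=None)[0];p,q=o1+t[0]*d1,o2+t[1]*d2;return ((p+q)/2).round(4),np.linalg.norm(p-q).round(4)
print("\ntri",tri((205,24),(251,170)))
for n,a in(("barL",(243,87)),("barR",(397,87))):
    o,d=ray(c,*a);print(n,(o+d*(.16-o[1])/d[1]).round(4))
```

```text
ptr 170 16.0 [0.353 0.169 0.147]
ptr 174 24.3 [0.355 0.167 0.139]
ptr 178 23.5 [0.359 0.169 0.138]
ptr 182 23.5 [0.363 0.168 0.138]
ptr 186 23.5 [0.367 0.169 0.138]
ptr 190 23.5 [0.371 0.169 0.138]
ptr 194 23.5 [0.376 0.169 0.138]
ptr 198 23.0 [0.38  0.169 0.139]
ptr 202 23.0 [0.384 0.17  0.138]
bar (245, 86) [0.4166 0.1614 0.0609]
bar (320, 86) [0.5116 0.1603 0.0615]
bar (395, 86) [0.6065 0.1607 0.0608]
bar (320, 77) [0.5117 0.1738 0.064 ]
bar (320, 90) [0.5117 0.1603 0.0551]
bar (320, 83) [0.5116 0.1641 0.0629]
apr [ 0.3462 -0.022   0.008 ]
apr [ 0.678  -0.0191  0.008 ]
apr [0.3442 0.1637 0.008 ]
apr [0.682  0.1758 0.008 ]
s 236 173.5 [0.342 0.166 0.147] s 237 173.5 [0.345 0.166 0.146] s 238 173.0 [0.35  0.167 0.147] s 239 173.0 [0.355 0.169 0.146] s 240 170.8 [0.369 0.185 0.144] s 241 174.0 [0.365 0.173 0.137] s 242 174.0 [0.366 0.17  0.138] s 243 175.6 [0.379 0.186 0.121] s 244 173.0 [0.376 0.172 0.138] s 245 177.2 [0.384 0.182 0.117] s 246 176.2 [0.391 0.187 0.117] s 247 173.6 [0.394 0.184 0.124] s 248 175.5 [0.397 0.184 0.116] s 249 176.5 [0.401 0.185 0.114] s 250 177.0 [0.405 0.184 0.11 ] s 251 174.9 [0.41  0.184 0.116] s 252 183.0 [0.412 0.187 0.083] s 253 182.0 [0.417 0.188 0.085] s 254 180.5 [0.421 0.187 0.092] s 255 172.0 [0.428 0.185 0.122] s 256 179.0 [0.427 0.182 0.095] s 257 179.0 [0.432 0.183 0.093] s 258 179.0 [0.438 0.187 0.09 ] s 259 163.0 [0.448 0.185 0.15 ] 
tri (array([0.3934, 0.1521, 0.1492]), np.float64(0.0015))
barL [0.4142 0.16   0.0605]
barR [0.6092 0.16   0.0598]
```

Request:
{"method": "jog_arm", "body": {
  "series": [
    [[0,0,0,0,-0.0813,0,62],[0,0,0,0,-0.0813,0,62],[0,0,0,0,-0.0813,0,62],[0,0,0,0,-0.0813,0,62],[0,0,0,0,-0.0813,0,62],[0,0,0,0,-0.0813,0,62],[0,0,0,0,-0.0813,0,62],[0,0,0,0,-0.0813,0,62],[0,0,0,0,-0.0813,0,62],[0,0,0,0,-0.0813,0,62]]
  ]
}}

```text
time_s: 30.55
eef_pos: [0.5074, -0.1248, 0.2045]
eef_rot: [0.005, 0.707, 0.707, -0.002]
wrist_force: [-0.4, 0.6, -0.2]
opening: 0.731
grasp_force: 0.0
```

Request:
{"method": "jog_arm", "body": {
  "series": [
    [[-8.7,-9.9,12,0,0,0,55],[-8.7,-9.9,12,0,0,0,55],[-8.7,-9.9,12,0,0,0,55],[-8.7,-9.9,12,0,0,0,55],[-8.7,-9.9,12,0,0,0,55],[-8.7,-9.9,12,0,0,0,55],[-8.7,-9.9,12,0,0,0,55],[-8.7,-9.9,12,0,0,0,55],[-8.7,-9.9,12,0,0,0,55],[-8.7,-9.9,12,0,0,-0.106,55]]
  ]
}}

```text
time_s: 31.55
eef_pos: [0.4069, -0.2132, 0.0816]
eef_rot: [0.001, 0.668, 0.744, -0.001]
wrist_force: [-0.1, 0.4, -0.4]
opening: 0.645
grasp_force: 0.0
```

Request:
{"method": "jog_arm", "body": {
  "series": [
    [[0,0,0,0,0.045,0,55],[0,0,0,0,0.045,0,55],[0,0,0,0,0.045,0,55],[0,0,0,0,0.045,0,55],[0,0,0,0,0.045,0,55],[0,0,0,0,0.045,0,55],[0,0,0,0,0.045,0,55],[0,0,0,0,0.045,0,55],[0,0,0,0,0.045,0,55],[0,0,0,0,0,0,55]]
  ]
}}

```text
time_s: 32.55
eef_pos: [0.4073, -0.2136, 0.0816]
eef_rot: [-0.149, 0.656, 0.728, 0.134]
wrist_force: [0.3, -0.0, -0.4]
opening: 0.643
grasp_force: 0.0
```

Run:
```python
from h import *
st();c=snap("w9");print("pine",rects(c,pine(c),.012,1500))
m=pine(c)
for k in cv2.findContours(m,0,1)[0]:
    if cv2.contourArea(k)>1500: print([onz(c,*p,.012)[:2].round(4).tolist() for p in cv2.boxPoints(cv2.minAreaRect(k))])
```

```text
t 32.55 tcp [ 407.3 -213.6   81.6] yawx 95.94 z [-0.0411  0.3898 -0.92  ] F [ 0.3 -0.  -0.4] T [-0.2  -0.01  0.  ] op 54.9 g 0.0
pine [(401.6, -170.6, 130.6, 41.1, -84.4), (243.2, -126.4, 107.0, 106.3, 6.0)]
[[0.3735, -0.1078], [0.4157, -0.1034], [0.4283, -0.2332], [0.3882, -0.2374]]
[[0.1803, -0.0795], [0.2887, -0.0682], [0.3038, -0.1735], [0.1996, -0.1844]]
```

View pics/w9.png

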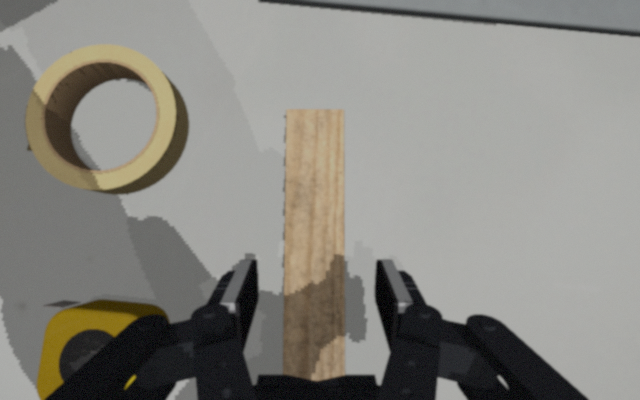

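The slat's front end is at (315,110), and the slat is centred between the fingers along its own axis. The tape measure and tape roll are clear on the left.

Request:
{"method": "jog_arm", "body": {
  "series": [
    [[-3.5,-1,8.2,0,0,0,55],[-3.5,0,8.2,0,0,0,55],[-3.5,0,8.2,0,0,0,55],[-3.5,0,8.2,0,0,0,55],[-3.5,0,8.2,0,0,0,55],[-3.5,0,8.2,0,0,0,55],[-3.5,0,8.2,0,0,0,55],[-2.7,0,6.4,0,0,0,55],[-1.6,0,3.7,0,0,0,55],[-1,0,2.3,0,0,0,55]]
  ]
}}

```text
time_s: 33.6
eef_pos: [0.4066, -0.2126, 0.0062]
eef_rot: [-0.149, 0.655, 0.728, 0.133]
wrist_force: [-0.9, -0.0, -1.6]
opening: 0.646
grasp_force: 0.0
```

Run:
```python
from h import *
st()
```

```text
t 33.6 tcp [ 406.6 -212.6    6.2] yawx 96.03 z [-0.0417  0.3893 -0.9202] F [-0.9 -0.  -1.6] T [-0.12 -0.04  0.  ] op 55.2 g 0.0
```

Request:
{"method": "jog_arm", "body": {
  "series": [
    [[-0.8,0,1.8,0,0,0,55],[0,0,0,0,0,0,30],[0,0,0,0,0,0,30],[0,0,0,0,0,0,30],[0,0,0,0,0,0,30],[0,0,0,0,0,0,30],[0,0,0,0,0,0,30],[0,0,0,0,0,0,30],[0,0,0,0,0,0,30],[0,0,0,0,0,0,30]]
  ]
}}

```text
time_s: 34.6
eef_pos: [0.407, -0.2132, 0.0051]
eef_rot: [-0.148, 0.655, 0.728, 0.133]
wrist_force: [0.2, -1.8, 4.7]
opening: 0.466
grasp_force: 61.1
```

Request:
{"method": "jog_arm", "body": {
  "series": [
    [[4,0,-9.2,0,0,0,30],[4,0,-9.2,0,0,0,30],[4,0,-9.2,0,0,0,30],[4,0,-9.2,0,0,0,30],[4,0,-9.2,0,0,0,30],[0,0,0,0,0,0,30],[0,0,0,0,0,0,30],[0,0,0,0,0,0,30],[0,0,0,0,0,0,30],[0,0,0,0,0,0,30]]
  ]
}}

```text
time_s: 35.6
eef_pos: [0.4064, -0.2121, 0.0545]
eef_rot: [-0.149, 0.655, 0.728, 0.133]
wrist_force: [-1.2, 0.1, -1.1]
opening: 0.466
grasp_force: 60.5
```

```bash
cat >> h.py <<'E'
def slatcloud(c,lo=(.2,-.6,-.02),hi=(.8,.35,.25)):
    """slat points from depth in pine mask: tip-region plane fit"""
    P=cloud(c);k=[k for k in cv2.findContours(pine(c),0,1)[0] if cv2.contourArea(k)>800]
    out=[]
    for q in k:
        m=np.zeros((400,640),np.uint8);cv2.drawContours(m,[q],-1,255,-1);m=cv2.erode(m,np.ones((5,5)))
        p=P[(m>0)&(c["z_map"]>0)]
        if len(p)<50: continue
        ce=p.mean(0);u,s,vt=np.linalg.svd(p-ce,full_matrices=False)
        d=vt[0]*np.sign(vt[0][1]);t=(p-ce)@d
        out.append(dict(n=len(p),cen=ce.round(4),dir=d.round(4),front=(ce+d*t.max()).round(4),back=(ce+d*t.min()).round(4),rms=s[2]/len(p)**.5))
    return out
E
python3 - <<'E'
from h import *
st();c=snap("w10");print(*slatcloud(c),sep="\n")
E
```

```text
t 35.6 tcp [ 406.4 -212.1   54.5] yawx 96.03 z [-0.0421  0.3897 -0.92  ] F [-1.2  0.1 -1.1] T [-0.23 -0.07  0.04] op 39.8 g 60.5
{'n': 1032, 'cen': array([ 0.2259, -0.1641,  0.024 ]), 'dir': array([-0.7137,  0.7005, -0.0035]), 'front': array([ 0.1991, -0.1378,  0.0239]), 'back': array([ 0.2451, -0.183 ,  0.0241]), 'rms': np.float64(0.0006564525663689041)}
{'n': 20665, 'cen': array([ 0.4019, -0.1671,  0.061 ]), 'dir': array([-0.0647,  0.9979,  0.005 ]), 'front': array([ 0.3978, -0.1046,  0.0613]), 'back': array([ 0.4062, -0.2329,  0.0607]), 'rms': np.float64(0.0006238237319237009)}
{'n': 4841, 'cen': array([ 0.2661, -0.1203,  0.024 ]), 'dir': array([-6.632e-01,  7.484e-01, -7.000e-04]), 'front': array([ 0.2316, -0.0813,  0.024 ]), 'back': array([ 0.2976, -0.1558,  0.024 ]), 'rms': np.float64(0.0006408587533283423)}
```

Request:
{"method": "jog_arm", "body": {
  "series": [
    [[0,0,0,-0.0206,0,0.0483,30],[0,0,0,-0.0206,0,0.0483,30],[16.6,13.1,7,0,0,0,30],[16.6,13.1,7,0,0,0,30],[16.6,13.1,7,0,0,0,30],[16.6,13.1,7,0,0,0,30],[16.6,13.1,7,0,0,0,30],[16.6,13.1,7,0,0,0,30],[16.6,13.1,7,0,0,0,30],[16.6,13.1,7,0,0,0,30]]
  ]
}}

```text
time_s: 36.65
eef_pos: [0.5118, -0.0673, 0.0551]
eef_rot: [-0.141, 0.693, 0.693, 0.141]
wrist_force: [-1.0, 1.6, -0.8]
opening: 0.468
grasp_force: 60.5
```

```bash
cat >> h.py <<'E'
def slatedges(c,z):
    """slat tip and edge lines seen by the wrist camera, cast on plane z (its top)"""
    m=pine(c);k=[k for k in cv2.findContours(m,0,1)[0] if cv2.contourArea(k)>1500 and cv2.pointPolygonTest(k,(float(c["cx"]),230.),False)>=0]
    if not k: k=[max(cv2.findContours(m,0,1)[0],key=cv2.contourArea)]
    mm=np.zeros_like(m);cv2.drawContours(mm,[k[0]],-1,255,-1)
    v=np.nonzero(mm.any(1))[0];v0=v.min();rows=range(v0+6,min(v0+110,v.max()-3),3)
    L=np.array([onz(c,np.nonzero(mm[r])[0].min(),r,z) for r in rows]);Rr=np.array([onz(c,np.nonzero(mm[r])[0].max()+1,r,z) for r in rows])
    a=np.polyfit(L[:,1],L[:,0],1);b=np.polyfit(Rr[:,1],Rr[:,0],1);u=np.nonzero(mm[v0+1])[0].mean()
    tip=onz(c,u,v0,z);y=tip[1]
    print("tip y",round(y,4),"x left",np.polyval(a,y).round(4),"right",np.polyval(b,y).round(4),"yaw L,R",(90-np.degrees(np.arctan([a[0],b[0]]))).round(2))
E
python3 - <<'E'
from h import *
o=st();c=snap("w11");slatedges(c,o["eef_pos"][2]+.0065);print(rects(c,oak(c),.02,1000))
E
```

```text
t 36.65 tcp [511.8 -67.3  55.1] yawx 90.01 z [-7.000e-04  3.914e-01 -9.202e-01] F [-1.   1.6 -0.8] T [-0.2  -0.02  0.02] op 39.9 g 60.5
tip y 0.0416 x left 0.4922 right 0.5348 yaw L,R [89.44 88.81]
[(467.8, 43.8, 97.3, 47.5, 88.2), (625.2, 57.7, 82.1, 47.8, 89.7), (546.8, 57.5, 82.2, 47.1, 89.9)]
```

Request:
{"method": "jog_arm", "body": {
  "series": [
    [[-3.4,0,7.8,0,0,0,30],[-3.4,0,7.8,0,0,0,30],[15.6,0,6.65,0,0,0,30],[15.6,0,6.65,0,0,0,30],[15.6,0,6.65,0,0,0,30],[15.6,0,6.65,0,0,0,30],[15.6,0,6.65,0,0,0,30],[15.6,0,6.65,0,0,0,30],[15.6,0,6.65,0,0,0,30],[15.6,0,6.65,0,0,0,30]]
  ]
}}

```text
time_s: 37.7
eef_pos: [0.5112, 0.0691, 0.0383]
eef_rot: [-0.141, 0.692, 0.693, 0.141]
wrist_force: [0.1, 1.5, -1.2]
opening: 0.469
grasp_force: 60.6
```

Run:
```python
from h import *
o=st();c=snap("w12")
```

```text
t 37.7 tcp [511.2  69.1  38.3] yawx 90.07 z [-3.000e-04  3.912e-01 -9.203e-01] F [ 0.1  1.5 -1.2] T [-0.23 -0.01 -0.05] op 40.0 g 60.6
```

View pics/w12.png

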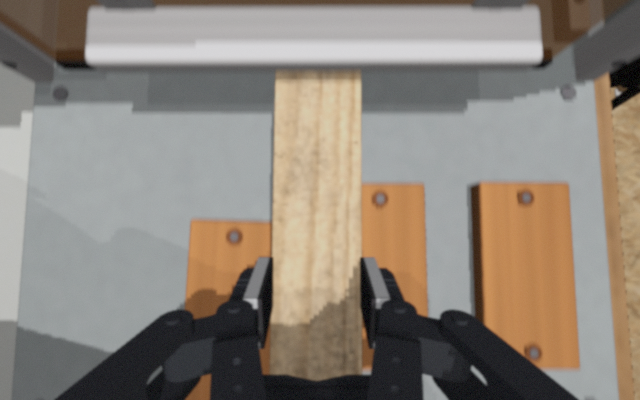

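The slat tip is under the bar at (318,70), clear of the plates.

Request:
{"method": "jog_arm", "body": {
  "series": [
    [[1.96,0,-4.6,0,0,0,30],[1.96,0,-4.6,0,0,0,30],[1.96,0,-4.6,0,0,0,30],[1.96,0,-4.6,0,0,0,30],[1.96,0,-4.6,0,0,0,30],[1.96,0,-4.6,0,0,0,30],[1.96,0,-4.6,0,0,0,30],[1.96,0,-4.6,0,0,0,30],[1.96,0,-4.6,0,0,0,30],[1.96,0,-4.6,0,0,0,30]]
  ]
}}

```text
time_s: 38.75
eef_pos: [0.5114, 0.0671, 0.0885]
eef_rot: [-0.141, 0.693, 0.693, 0.141]
wrist_force: [-0.5, -0.5, -4.0]
opening: 0.468
grasp_force: 60.8
```

```bash
cat >> h.py <<'E'
def barz(n="scene"):
    c=ctrl.camera(n);P=cloud(c).reshape(-1,3);hsv=cv2.cvtColor(c["frame"],cv2.COLOR_BGR2HSV).reshape(-1,3)
    k=P[(P[:,0]>.55)&(P[:,0]<.605)&(P[:,1]>.155)&(P[:,1]<.178)&(P[:,2]>.035)&(P[:,2]<.28)]
    z=k[:,2]; print(n,"bar pts",len(k),"z 2/50/98%",np.percentile(z,[2,50,98]).round(4),"y",np.percentile(k[:,1],[5,95]).round(4))
    return c
E
python3 - <<'E'
from h import *
st();barz();c=barz("wrist");s=dict(np.load("pics/scene0.npz"))
P=cloud(s).reshape(-1,3);k=P[(P[:,0]>.55)&(P[:,0]<.605)&(P[:,1]>.155)&(P[:,1]<.178)&(P[:,2]>.035)&(P[:,2]<.28)];print("shut ref",np.percentile(k[:,2],[2,50,98]).round(4))
print(*[q for q in slatcloud(c) if q["n"]>5000])
E
```

```text
t 38.75 tcp [511.4  67.1  88.5] yawx 90.02 z [-2.000e-04  3.908e-01 -9.205e-01] F [-0.5 -0.5 -4. ] T [-0.92  0.14  0.16] op 40.0 g 60.8Traceback (most recent call last):
  File "<stdin>", line 2, in <module>
  File "h.py", line 61, in barz
    z=k[:,2]; print(n,"bar pts",len(k),"z 2/50/98%",np.percentile(z,[2,50,98]).round(4),"y",np.percentile(k[:,1],[5,95]).round(4))
                                                    ~~~~~~~~~~~~~^^^^^^^^^^^^^
    return _quantile_unchecked(
        a, q, axis, out, overwrite_input, method, keepdims, weights)
    return _ureduce(a,
                    func=_quantile_ureduce_func,
    ...<5 lines>...
                    overwrite_input=overwrite_input,
                    method=method)
    r = func(a, **kwargs)
    result = _quantile(arr,
                       quantiles=q,
    ...<2 lines>...
                       out=out,
                       weights=wgt)
    slices_having_nans = np.isnan(arr[-1, ...])
                                  ~~~^^^^^^^^^
IndexError: index -1 is out of bounds for axis 0 with size 0
```

```bash
sed -i 's/    z=k\[:,2\]; print/    if not len(k): print(n,"no bar"); return c\n    z=k[:,2]; print/' h.py
python3 - <<'E'
from h import *
barz();c=barz("wrist");s=dict(np.load("pics/w8.npz"))
P=cloud(s).reshape(-1,3);k=P[(P[:,0]>.55)&(P[:,0]<.605)&(P[:,1]>.155)&(P[:,1]<.178)&(P[:,2]>.035)&(P[:,2]<.28)];print("shut ref",np.percentile(k[:,2],[2,50,98]).round(4))
print(*[q for q in slatcloud(c) if q["n"]>5000])
E
```

```text
scene bar pts 2 z 2/50/98% [0.2116 0.2143 0.2169] y [0.1767 0.1768]
wrist bar pts 5324 z 2/50/98% [0.0967 0.1047 0.1061] y [0.1608 0.1769]
shut ref [0.0539 0.0629 0.0645]
{'n': 26657, 'cen': array([ 1.3214,  0.0665, -0.704 ]), 'dir': array([-6.805e-01,  5.000e-04,  7.328e-01]), 'front': array([ 0.6754,  0.0669, -0.0085]), 'back': array([ 1.4991,  0.0664, -0.8954]), 'rms': np.float64(0.05106404242250162)} {'n': 19793, 'cen': array([0.5116, 0.1011, 0.0944]), 'dir': array([ 0.066 ,  0.9976, -0.0226]), 'front': array([0.5156, 0.1617, 0.093 ]), 'back': array([0.5065, 0.0243, 0.0961]), 'rms': np.float64(0.0006295329953425736)}
```

Request:
{"method": "jog_arm", "body": {
  "series": [
    [[1.49,0,-3.5,0,0,0,30],[1.49,0,-3.5,0,0,0,30],[1.49,0,-3.5,0,0,0,30],[1.49,0,-3.5,0,0,0,30],[1.49,0,-3.5,0,0,0,30],[1.49,0,-3.5,0,0,0,30],[1.49,0,-3.5,0,0,0,30],[1.49,0,-3.5,0,0,0,30],[1.49,0,-3.5,0,0,0,30],[1.49,0,-3.5,0,0,0,30]]
  ]
}}

```text
time_s: 39.9
eef_pos: [0.5114, 0.0674, 0.1265]
eef_rot: [-0.141, 0.693, 0.693, 0.141]
wrist_force: [1.8, 0.0, -3.7]
opening: 0.464
grasp_force: 60.9
```

Run:
```python
from h import *
st();c=barz("wrist");P=cloud(c)
q=[q for q in slatcloud(c) if q["n"]>5000 and q["cen"][2]>0];print(*q)
```

```text
t 39.9 tcp [511.4  67.4 126.5] yawx 90.02 z [-2.000e-04  3.912e-01 -9.203e-01] F [ 1.8  0.  -3.7] T [-0.74 -0.27 -0.2 ] op 39.6 g 60.9
wrist bar pts 5220 z 2/50/98% [0.1331 0.1411 0.1425] y [0.1608 0.177 ]
{'n': 19986, 'cen': array([0.5112, 0.1   , 0.1315]), 'dir': array([ 0.0686,  0.997 , -0.0345]), 'front': array([0.5155, 0.1625, 0.1293]), 'back': array([0.506 , 0.0241, 0.1341]), 'rms': np.float64(0.0006217646179919872)}
```

Request:
{"method": "jog_arm", "body": {
  "series": [
    [[-3.9,0,9.2,0,0,0,30],[-21.2,0,-9,0,0,0,30],[-21.2,0,-9,0,0,0,30],[-21.2,0,-9,0,0,0,30],[-21.2,0,-9,0,0,0,30],[-21.2,0,-9,0,0,0,30],[-21.2,0,-9,0,0,0,30],[-21.2,0,-9,0,0,0,30],[-21.2,0,-9,0,0,0,30],[-21.2,0,-9,0,0,0,30]]
  ]
}}

```text
time_s: 40.95
eef_pos: [0.511, -0.1402, 0.1152]
eef_rot: [-0.142, 0.693, 0.693, 0.141]
wrist_force: [0.9, 0.4, -0.8]
opening: 0.467
grasp_force: 61.2
```

Run:
```python
from h import *
st();c=barz("wrist");cv2.imwrite("pics/w13.png",c["frame"]);np.savez("pics/w13.npz",**c)
s=barz("scene");cv2.imwrite("pics/s13.png",s["frame"][90:240,180:360]);np.savez("pics/s13.npz",**s)
P=cloud(s);k=P.reshape(-1,3);k=k[(k[:,0]>.42)&(k[:,0]<.6)&(k[:,1]>.15)&(k[:,1]<.18)&(k[:,2]>.03)&(k[:,2]<.25)];print(len(k),np.percentile(k[:,2],[2,50,98]) if len(k) else 0)
print([ (q["cen"],q["dir"],q["front"]) for q in slatcloud(c) if q["n"]>5000]);print(rects(c,oak(c),.02,1000))
```

```text
t 40.95 tcp [ 511.  -140.2  115.2] yawx 90.01 z [-0.0013  0.3927 -0.9196] F [ 0.9  0.4 -0.8] T [-0.2  -0.01 -0.01] op 39.9 g 61.2
wrist no bar
scene bar pts 58 z 2/50/98% [0.1311 0.1414 0.1452] y [0.1561 0.1757]
255 [0.09498004 0.14171166 0.24093496]
[(array([ 0.5111, -0.0954,  0.1218]), array([0.042 , 0.9991, 0.0059]), array([ 0.5137, -0.0319,  0.1222])), (array([ 1.3127, -0.0355, -0.7057]), array([ 0.6668,  0.2503, -0.7019]), array([ 1.6122,  0.0769, -1.0209]))]
[(624.4, 42.8, 57.6, 48.0, -90.0), (546.1, 42.3, 58.4, 47.3, -90.0), (466.3, 32.1, 80.3, 47.9, 88.2)]
```

View pics/w13.png

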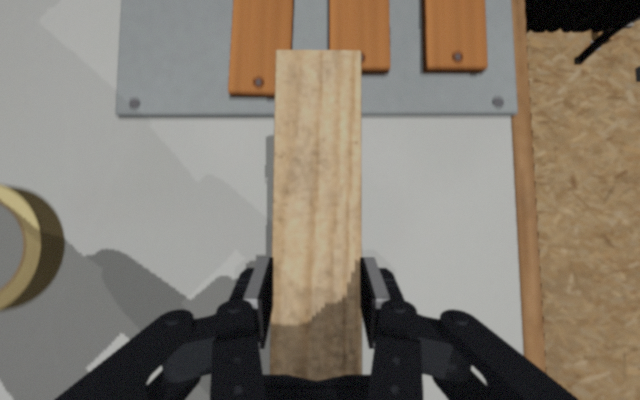

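The slat is held level with its tip at (318,50), in front of the plates, which are undisturbed. Both views put the bar level with the pointer.

Request:
{"method": "jog_arm", "body": {
  "series": [
    [[-3.87,11.15,9.08,0.0048,0,-0.0112,30],[-3.87,11.15,9.08,0,0,0,30],[-3.87,11.15,9.08,0,0,0,30],[-3.87,11.15,9.08,0,0,0,30],[-3.87,11.15,9.08,0,0,0,30],[-3.87,11.15,9.08,0,0,0,30],[-3.87,11.15,9.08,0,0,0,30],[-3.87,11.15,9.08,0,0,0,30],[-3.87,11.15,9.08,0,0,0,30],[-3.87,11.15,9.08,0,0,0,30]]
  ]
}}

```text
time_s: 42.05
eef_pos: [0.6228, -0.1371, 0.0161]
eef_rot: [-0.143, 0.688, 0.697, 0.14]
wrist_force: [-0.2, 0.3, -1.2]
opening: 0.465
grasp_force: 61.2
```

Run:
```python
from h import *
o=st();c=snap("w14");slatedges(c,o["eef_pos"][2]+.0066);print([(q["cen"],q["dir"]) for q in slatcloud(c) if q["n"]>5000]);print(rects(c,oak(c),.02,800))
```

```text
t 42.05 tcp [ 622.8 -137.1   16.1] yawx 90.73 z [-0.0067  0.3928 -0.9196] F [-0.2  0.3 -1.2] T [-0.22 -0.02  0.01] op 39.7 g 61.2
tip y -0.0282 x left 0.6022 right 0.6437 yaw L,R [90.17 90.2 ]
[(array([ 0.6223, -0.0925,  0.0226]), array([0.0277, 0.9996, 0.006 ])), (array([ 1.2539,  0.0139, -0.7211]), array([ 0.6694,  0.2559, -0.6975]))]
[]
```

Request:
{"method": "jog_arm", "body": {
  "series": [
    [[14.7,0.2,6.3,0,0,0,30],[14.7,0.2,6.3,0,0,0,30],[14.7,0.2,6.3,0,0,0,30],[14.7,0.2,6.3,0,0,0,30],[14.7,0.2,6.3,0,0,0,30],[14.7,0.2,6.3,0,0,0,30],[14.7,0.2,6.3,0,0,0,30],[14.7,0.2,6.3,0,0,0,30],[12,0.2,5.1,0,0,0,30],[9,0.2,3.8,0,0,0,30]]
  ]
}}

```text
time_s: 43.1
eef_pos: [0.6229, 0.0135, 0.0169]
eef_rot: [-0.142, 0.688, 0.697, 0.14]
wrist_force: [-0.0, -0.4, -0.2]
opening: 0.466
grasp_force: 61.3
```

Run:
```python
from h import *
o=st();c=snap("w15");slatedges(c,o["eef_pos"][2]+.0066);print(rects(c,oak(c),.02,800))
```

```text
t 43.1 tcp [622.9  13.5  16.9] yawx 90.75 z [-0.0056  0.3913 -0.9202] F [-0.  -0.4 -0.2] T [-0.24 -0.02  0.  ] op 39.8 g 61.3
tip y 0.1228 x left 0.6023 right 0.6441 yaw L,R [90.21 89.79]
[(480.5, 44.2, 96.4, 26.8, -89.2), (547.7, 65.2, 96.4, 48.5, -90.0), (626.2, 136.2, 47.4, 28.7, 0.8)]
```

View pics/w15.png

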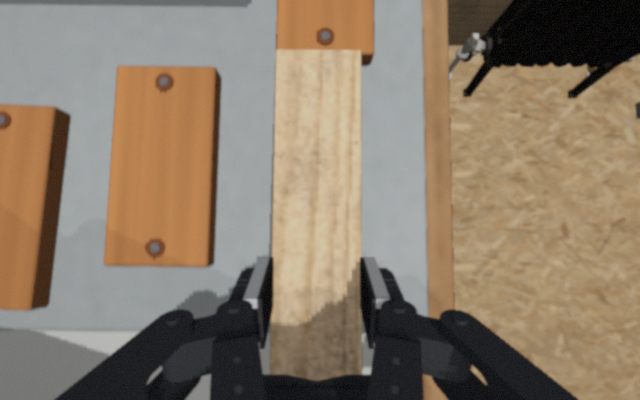

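The plate rides squarely ahead of the slat tip at (325,50). The other two are untouched.

Request:
{"method": "jog_arm", "body": {
  "series": [
    [[8.3,0.2,3.5,0,0,0,30],[8.3,0.2,3.5,0,0,0,30],[8.3,0.2,3.5,0,0,0,30],[8.3,0.1,3.5,0,0,0,30],[8.3,0.1,3.5,0,0,0,30],[8.3,0.1,3.5,0,0,0,30],[8.3,0.1,3.5,0,0,0,30],[6,0.1,2.6,0,0,0,30],[3,0,1.3,0,0,0,30],[1,0,0.4,0,0,0,30]]
  ]
}}

```text
time_s: 44.15
eef_pos: [0.6231, 0.0865, 0.0171]
eef_rot: [-0.142, 0.688, 0.697, 0.14]
wrist_force: [-0.4, 0.5, -0.3]
opening: 0.465
grasp_force: 61.2
```

Request:
{"method": "jog_arm", "body": {
  "series": [
    [[1.4,0,0.6,0,0,0,30],[1.4,0,0.6,0,0,0,30],[0,0,0,0,0,0,30],[0,0,0,0,0,0,30],[0,0,0,0,0,0,30],[0,0,0,0,0,0,30],[0,0,0,0,0,0,30],[0,0,0,0,0,0,30],[0,0,0,0,0,0,30],[0,0,0,0,0,0,30]]
  ]
}}

```text
time_s: 45.15
eef_pos: [0.6232, 0.0891, 0.0171]
eef_rot: [-0.142, 0.688, 0.697, 0.14]
wrist_force: [0.6, 0.1, -0.4]
opening: 0.465
grasp_force: 61.2
```

Run:
```python
from h import *
o=st();c=snap("w16");slatedges(c,o["eef_pos"][2]+.0066)
```

```text
t 45.15 tcp [623.2  89.1  17.1] yawx 90.72 z [-0.0052  0.3912 -0.9203] F [ 0.6  0.1 -0.4] T [-0.26  0.02  0.03] op 39.7 g 61.2
tip y 0.1979 x left 0.6027 right 0.644 yaw L,R [90.21 90.33]
```

Request:
{"method": "jog_arm", "body": {
  "series": [
    [[1.4,0,0.6,0,0,0,30],[1.4,0,0.6,0,0,0,30],[1.4,0,0.6,0,0,0,30],[0.9,0,0.4,0,0,0,30],[0,0,0,0,0,0,30],[0,0,0,0,0,0,30],[0,0,0,0,0,0,30],[0,0,0,0,0,0,30],[0,0,0,0,0,0,30],[0,0,0,0,0,0,30]]
  ]
}}

```text
time_s: 46.2
eef_pos: [0.6231, 0.0946, 0.017]
eef_rot: [-0.142, 0.688, 0.697, 0.14]
wrist_force: [0.2, -0.1, -1.3]
opening: 0.466
grasp_force: 61.2
```

Request:
{"method": "jog_arm", "body": {
  "series": [
    [[0.9,0,0.4,0,0,0,30],[0,0,0,0,0,0,30],[0.9,0,0.4,0,0,0,30],[0,0,0,0,0,0,30],[0,0,0,0,0,0,30],[0,0,0,0,0,0,30],[0,0,0,0,0,0,30],[0,0,0,0,0,0,30],[0,0,0,0,0,0,30],[0,0,0,0,0,0,30]]
  ]
}}

```text
time_s: 47.2
eef_pos: [0.623, 0.0966, 0.017]
eef_rot: [-0.142, 0.688, 0.697, 0.14]
wrist_force: [-1.1, -1.0, -1.3]
opening: 0.467
grasp_force: 61.2
```

Run:
```python
from h import *
o=st();c=snap("w17");slatedges(c,o["eef_pos"][2]+.0066)
```

```text
t 47.2 tcp [623.   96.6  17. ] yawx 90.72 z [-0.0052  0.3912 -0.9203] F [-1.1 -1.  -1.3] T [-0.25 -0.03 -0.01] op 39.9 g 61.2
tip y 0.2054 x left 0.6025 right 0.6439 yaw L,R [90.28 90.33]
```

Request:
{"method": "jog_arm", "body": {
  "series": [
    [[0.9,0,0.4,0,0,0,30],[0,0,0,0,0,0,30],[0,0,0,0,0,0,30],[0,0,0,0,0,0,30],[0,0,0,0,0,0,30],[0,0,0,0,0,0,30],[0,0,0,0,0,0,30],[0,0,0,0,0,0,30],[0,0,0,0,0,0,30],[0,0,0,0,0,0,30]]
  ]
}}

```text
time_s: 48.25
eef_pos: [0.6231, 0.0976, 0.017]
eef_rot: [-0.142, 0.688, 0.697, 0.14]
wrist_force: [0.8, 0.7, -1.1]
opening: 0.465
grasp_force: 61.3
```

Request:
{"method": "jog_arm", "body": {
  "series": [
    [[0.9,0,0.4,0,0,0,30],[0,0,0,0,0,0,30],[0,0,0,0,0,0,30],[0,0,0,0,0,0,30],[0,0,0,0,0,0,30],[0,0,0,0,0,0,30],[0,0,0,0,0,0,30],[0,0,0,0,0,0,30],[0,0,0,0,0,0,30],[0,0,0,0,0,0,30]]
  ]
}}

```text
time_s: 49.25
eef_pos: [0.6232, 0.0976, 0.0169]
eef_rot: [-0.142, 0.689, 0.697, 0.14]
wrist_force: [-0.5, -5.4, -1.2]
opening: 0.467
grasp_force: 61.4
```

Request:
{"method": "jog_arm", "body": {
  "series": [
    [[0.9,0,0.4,0,0,0,30],[0,0,0,0,0,0,30],[0,0,0,0,0,0,30],[0,0,0,0,0,0,30],[0,0,0,0,0,0,30],[0,0,0,0,0,0,30],[0,0,0,0,0,0,30],[0,0,0,0,0,0,30],[0,0,0,0,0,0,30],[0,0,0,0,0,0,30]]
  ]
}}

```text
time_s: 50.25
eef_pos: [0.6233, 0.0977, 0.0169]
eef_rot: [-0.141, 0.689, 0.697, 0.139]
wrist_force: [-1.0, -9.2, -1.2]
opening: 0.471
grasp_force: 61.6
```

Request:
{"method": "jog_arm", "body": {
  "series": [
    [[-21.9,-0.3,-9.3,0,0,0,30],[-21.9,-0.3,-9.3,0,0,0,30],[-21.9,-0.3,-9.3,0,0,0,30],[-21.9,-0.3,-9.3,0,0,0,30],[-21.9,-0.3,-9.3,0,0,0,30],[-21.9,-0.3,-9.3,0,0,0,30],[-21.9,-0.3,-9.3,0,0,0,30],[-21.9,-0.3,-9.3,0,0,0,30],[-21.9,-0.3,-9.3,0,0,0,30],[-21.9,-0.3,-9.3,0,0,0,30]]
  ]
}}

```text
time_s: 51.25
eef_pos: [0.623, -0.1389, 0.0169]
eef_rot: [-0.142, 0.688, 0.697, 0.14]
wrist_force: [-0.0, 0.0, -0.6]
opening: 0.467
grasp_force: 61.2
```

Request:
{"method": "jog_arm", "body": {
  "series": [
    [[0,-21.5,0,0,0,0,30],[0,-21.5,0,0,0,0,30],[0,-21.5,0,0,0,0,30],[0,-21.5,0,0,0,0,30],[0,-21.5,0,0,0,0,30],[0,-21.5,0,0,0,0,30],[0,-21.5,0,0,0,0,30],[0,-21.5,0,0,0,0,30],[0,-21.5,0,0,0,0,30],[0,-21.5,0,0,0,0,30]]
  ]
}}

```text
time_s: 52.25
eef_pos: [0.4075, -0.1408, 0.0171]
eef_rot: [-0.142, 0.688, 0.697, 0.14]
wrist_force: [-0.2, 0.9, -1.2]
opening: 0.465
grasp_force: 61.2
```

Run:
```python
from h import *
o=st();c=snap("w18");slatedges(c,o["eef_pos"][2]+.0066);print([(q["cen"],q["dir"]) for q in slatcloud(c) if q["n"]>5000]);print(rects(c,oak(c),.02,800))
s=snap("s18","scene");print(rects(s,oak(s),.02,30))
```

```text
t 52.25 tcp [ 407.5 -140.8   17.1] yawx 90.73 z [-0.0047  0.3915 -0.9202] F [-0.2  0.9 -1.2] T [-0.25  0.02  0.01] op 39.7 g 61.2
tip y -0.0325 x left 0.387 right 0.4284 yaw L,R [90.14 90.17]
[(array([ 0.407 , -0.096 ,  0.0237]), array([0.0294, 0.9996, 0.0045]))]
[]
[(500.0, 46.3, 150.2, 99.0, 13.8)]
```

Request:
{"method": "jog_arm", "body": {
  "series": [
    [[9.9,0,4.2,0,0,0,30],[9.9,0,4.2,0,0,0,30],[9.9,0,4.2,0,0,0,30],[9.9,0,4.2,0,0,0,30],[9.9,0,4.2,0,0,0,30],[9.9,0,4.2,0,0,0,30],[9.9,0,4.2,0,0,0,30],[9.9,0,4.2,0,0,0,30],[9.9,0,4.2,0,0,0,30],[9.9,0,4.2,0,0,0,30]]
  ]
}}

```text
time_s: 53.35
eef_pos: [0.4067, -0.0327, 0.0171]
eef_rot: [-0.142, 0.689, 0.697, 0.14]
wrist_force: [0.1, 0.3, -0.7]
opening: 0.464
grasp_force: 61.2
```

Run:
```python
from h import *
o=st();c=snap("w19");slatedges(c,o["eef_pos"][2]+.0066);print(rects(c,oak(c),.02,800))
```

```text
t 53.35 tcp [406.7 -32.7  17.1] yawx 90.72 z [-0.0051  0.3912 -0.9203] F [ 0.1  0.3 -0.7] T [-0.23  0.    0.07] op 39.7 g 61.2
tip y 0.0756 x left 0.386 right 0.4277 yaw L,R [90.28 90.11]
[(464.8, 44.0, 97.5, 48.0, 88.1), (545.1, 61.2, 90.8, 48.3, 89.8)]
```

View pics/w19.png

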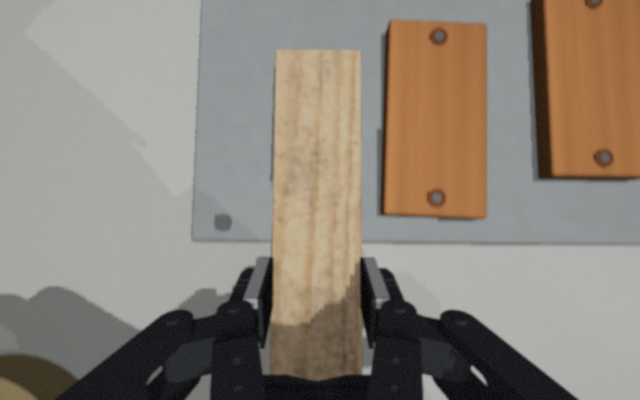

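The slat lies left of plate 3 (436,118) with the fingers below its rear end, so it is ready to sweep right.

Request:
{"method": "jog_arm", "body": {
  "series": [
    [[0,8,0,0,0,0,30],[0,8,0,0,0,0,30],[0,8,0,0,0,0,30],[0,8,0,0,0,0,30],[0,8,0,0,0,0,30],[0,8,0,0,0,0,30],[0,8,0,0,0,0,30],[0,7,0,0,0,0,30],[0,4,0,0,0,0,30],[0,3,0,0,0,0,30]]
  ]
}}

```text
time_s: 54.4
eef_pos: [0.4769, -0.0326, 0.0169]
eef_rot: [-0.142, 0.688, 0.697, 0.14]
wrist_force: [-0.2, -0.7, -0.8]
opening: 0.466
grasp_force: 61.2
```

Run:
```python
from h import *
o=st();c=snap("w20");slatedges(c,o["eef_pos"][2]+.0066)
def sep(c):
    m=oak(c);b=c["frame"].astype(int);return m
print(rects(c,oak(c),.02,800))
```

```text
t 54.4 tcp [476.9 -32.6  16.9] yawx 90.73 z [-0.0055  0.3913 -0.9202] F [-0.2 -0.7 -0.8] T [-0.22  0.09  0.11] op 39.8 g 61.2
tip y 0.0757 x left 0.4562 right 0.4985 yaw L,R [90.32 90.08]
[(547.4, 50.6, 109.4, 98.1, -89.2)]
```

View pics/w20.png

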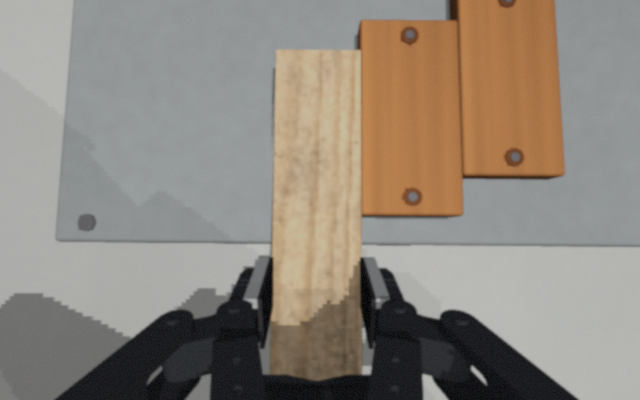

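Plates 2 and 3 are now edge to edge at (510,85) and (411,118), square with the slat.

Request:
{"method": "jog_arm", "body": {
  "series": [
    [[0,-2,0,0,0,0,30],[-11,0,-4.7,0,0,0,30],[-11,0,-4.7,0,0,0,30],[-11,0,-4.7,0,0,0,30],[-11,0,-4.7,0,0,0,30],[-11,0,-4.7,0,0,0,30],[-11,0,-4.7,0,0,0,30],[-11,0,-4.7,0,0,0,30],[-11,0,-4.7,0,0,0,30],[-11,0,-4.7,0,0,0,30]]
  ]
}}

```text
time_s: 55.45
eef_pos: [0.476, -0.1414, 0.0172]
eef_rot: [-0.142, 0.688, 0.697, 0.14]
wrist_force: [0.8, -0.4, -0.3]
opening: 0.468
grasp_force: 61.2
```

Request:
{"method": "jog_arm", "body": {
  "series": [
    [[0,10.1,0,0,0,0,30],[0,10.1,0,0,0,0,30],[0,10.1,0,0,0,0,30],[0,10.1,0,0,0,0,30],[0,10.1,0,0,0,0,30],[0,10.1,0,0,0,0,30],[0,10.1,0,0,0,0,30],[0,10.1,0,0,0,0,30],[0,10.1,0,0,0,0,30],[0,10.1,0,0,0,0,30]]
  ]
}}

```text
time_s: 56.45
eef_pos: [0.5778, -0.1391, 0.0171]
eef_rot: [-0.142, 0.688, 0.697, 0.14]
wrist_force: [0.6, -0.6, -0.8]
opening: 0.467
grasp_force: 61.2
```

Request:
{"method": "jog_arm", "body": {
  "series": [
    [[13.5,0.18,5.75,0,0,0,30],[13.5,0.18,5.75,0,0,0,30],[13.5,0.18,5.75,0,0,0,30],[13.5,0.18,5.75,0,0,0,30],[13.5,0.18,5.75,0,0,0,30],[13.5,0.18,5.75,0,0,0,30],[13.5,0.18,5.75,0,0,0,30],[11,0.18,4.7,0,0,0,30],[8,0.18,3.4,0,0,0,30],[3,0,1.3,0,0,0,30]]
  ]
}}

```text
time_s: 57.45
eef_pos: [0.5769, -0.0114, 0.0171]
eef_rot: [-0.142, 0.688, 0.698, 0.14]
wrist_force: [0.6, -0.1, -1.5]
opening: 0.469
grasp_force: 61.2
```

Run:
```python
from h import *
o=st();c=snap("w21");slatedges(c,o["eef_pos"][2]+.0066);print(rects(c,oak(c),.02,800))
# edges of plate 2 just ahead of tip: hue profile
m=oak(c);v=[12,25,38]
for r in v:
    u=np.nonzero(m[r])[0]; g=np.split(u,np.nonzero(np.diff(u)>3)[0]+1); print(r,[(onz(c,k[0],r,.02).round(4)[:2].tolist(),onz(c,k[-1]+1,r,.02).round(4)[:2].tolist()) for k in g if len(k)>10])
```

```text
t 57.45 tcp [576.9 -11.4  17.1] yawx 90.77 z [-0.0056  0.3913 -0.9202] F [ 0.6 -0.1 -1.5] T [-0.25  0.01 -0.01] op 40.0 g 61.2
tip y 0.0974 x left 0.5561 right 0.5978 yaw L,R [90.62 90.21]
[(524.3, 45.1, 97.3, 48.3, -89.6), (574.2, 111.6, 47.6, 28.2, 0.8)]
12 [([0.5507, 0.1189], [0.5983, 0.1196])]
25 [([0.5504, 0.1119], [0.5983, 0.1126])]
38 [([0.5506, 0.105], [0.5712, 0.1053]), ([0.5782, 0.1054], [0.5984, 0.1057])]
```

Request:
{"method": "jog_arm", "body": {
  "series": [
    [[6.4,0.1,2.75,0,0,0,30],[6.4,0.1,2.75,0,0,0,30],[6.4,0.1,2.75,0,0,0,30],[6.4,0.1,2.75,0,0,0,30],[6.4,0.1,2.75,0,0,0,30],[6.4,0.1,2.75,0,0,0,30],[6.4,0.1,2.75,0,0,0,30],[6.4,0.1,2.75,0,0,0,30],[6.4,0.1,2.75,0,0,0,30],[6.4,0.1,2.75,0,0,0,30]]
  ]
}}

```text
time_s: 58.5
eef_pos: [0.5772, 0.0579, 0.0168]
eef_rot: [-0.142, 0.688, 0.697, 0.14]
wrist_force: [-0.1, 0.1, -1.9]
opening: 0.469
grasp_force: 61.2
```

Request:
{"method": "jog_arm", "body": {
  "series": [
    [[5,0.1,2.1,0,0,0,30],[5,0.1,2.1,0,0,0,30],[5,0.1,2.1,0,0,0,30],[5,0.1,2.1,0,0,0,30],[4,0.1,1.7,0,0,0,30],[3,0,1.3,0,0,0,30],[2,0,0.9,0,0,0,30],[2,0,0.9,0,0,0,30],[1,0,0.4,0,0,0,30],[0,0,0,0,0,0,30]]
  ]
}}

```text
time_s: 59.5
eef_pos: [0.5772, 0.0921, 0.0168]
eef_rot: [-0.142, 0.688, 0.697, 0.14]
wrist_force: [-1.1, 0.1, -0.9]
opening: 0.472
grasp_force: 61.3
```

Run:
```python
from h import *
o=st();c=snap("w22");slatedges(c,o["eef_pos"][2]+.0066)
```

```text
t 59.5 tcp [577.2  92.1  16.8] yawx 90.72 z [-0.0053  0.3913 -0.9203] F [-1.1  0.1 -0.9] T [-0.21  0.   -0.  ] op 40.3 g 61.3
tip y 0.2009 x left 0.5568 right 0.5981 yaw L,R [90.05 90.4 ]
```

Request:
{"method": "jog_arm", "body": {
  "series": [
    [[1.4,0,0.6,0,0,0,30],[1.4,0,0.6,0,0,0,30],[1.4,0,0.6,0,0,0,30],[0.9,0,0.4,0,0,0,30],[0.9,0,0.4,0,0,0,30],[0.9,0,0.4,0,0,0,30],[0,0,0,0,0,0,30],[0,0,0,0,0,0,30],[0,0,0,0,0,0,30],[0,0,0,0,0,0,30]]
  ]
}}

```text
time_s: 60.55
eef_pos: [0.5775, 0.0975, 0.0166]
eef_rot: [-0.141, 0.689, 0.698, 0.139]
wrist_force: [-1.1, -8.9, -0.7]
opening: 0.465
grasp_force: 61.6
```

Run:
```python
from h import *
st()
```

```text
t 60.55 tcp [577.5  97.5  16.6] yawx 90.74 z [-0.0043  0.3883 -0.9215] F [-1.1 -8.9 -0.7] T [-1.54  0.21  0.23] op 39.7 g 61.6
```

Request:
{"method": "jog_arm", "body": {
  "series": [
    [[-12.3,-0.15,-5.25,0,0,0,30],[-12.3,-0.15,-5.25,0,0,0,30],[-12.3,-0.15,-5.25,0,0,0,30],[-12.3,-0.15,-5.25,0,0,0,30],[-12.3,-0.15,-5.25,0,0,0,30],[-12.3,-0.15,-5.25,0,0,0,30],[-12.3,-0.15,-5.25,0,0,0,30],[-12.3,-0.15,-5.25,0,0,0,30],[-12.3,-0.15,-5.25,0,0,0,30],[-12.3,-0.15,-5.25,0,0,0,30]]
  ]
}}

```text
time_s: 61.55
eef_pos: [0.5773, -0.0353, 0.0169]
eef_rot: [-0.142, 0.689, 0.697, 0.14]
wrist_force: [0.7, 0.3, -1.1]
opening: 0.468
grasp_force: 61.2
```

Run:
```python
from h import *
o=st();c=snap("w23");slatedges(c,o["eef_pos"][2]+.0066);print(rects(c,oak(c),.02,800))
```

```text
t 61.55 tcp [577.3 -35.3  16.9] yawx 90.72 z [-0.0051  0.3913 -0.9203] F [ 0.7  0.3 -1.1] T [-0.18  0.01 -0.  ] op 39.9 g 61.2
tip y 0.073 x left 0.5567 right 0.5983 yaw L,R [90.19 90.13]
[(524.3, 43.4, 97.2, 48.3, -89.6)]
```

Request:
{"method": "jog_arm", "body": {
  "series": [
    [[0,-4,0,0,0,0,30],[0,-4,0,0,0,0,30],[0,-3,0,0,0,0,30],[0,-1.5,0,0,0,0,30],[0,4,0,0,0,0,30],[-19.5,0,-8.3,0,0,0,30],[-19.5,0,-8.3,0,0,0,30],[-19.5,0,-8.3,0,0,0,30],[-19.5,0,-8.3,0,0,0,30],[-19.5,0,-8.3,0,0,0,30]]
  ]
}}

```text
time_s: 62.6
eef_pos: [0.5703, -0.1418, 0.017]
eef_rot: [-0.142, 0.688, 0.697, 0.14]
wrist_force: [0.4, 0.2, -1.5]
opening: 0.466
grasp_force: 61.2
```

Run:
```python
from h import *
o=st();s=snap("s24","scene");print(rects(s,oak(s),.02,30));c=snap("w24");slatedges(c,o["eef_pos"][2]+.0066);print(rects(c,oak(c),.02,200))
```

```text
t 62.6 tcp [ 570.3 -141.8   17. ] yawx 90.72 z [-0.0051  0.3912 -0.9203] F [ 0.4  0.2 -1.5] T [-0.16 -0.02 -0.01] op 39.8 g 61.2
[(512.4, 37.9, 98.8, 48.4, -89.6)]
tip y -0.0375 x left 0.5505 right 0.592 yaw L,R [89.99 90.06]
[]
```

Request:
{"method": "jog_arm", "body": {
  "series": [
    [[0,-10.6,0,0,0,0,30],[0,-10.6,0,0,0,0,30],[0,-10.6,0,0,0,0,30],[0,-10.6,0,0,0,0,30],[0,-10.6,0,0,0,0,30],[13,0.18,5.5,0,0,0,30],[13,0.18,5.5,0,0,0,30],[13,0.18,5.5,0,0,0,30],[11,0.15,4.7,0,0,0,30],[8,0.1,3.4,0,0,0,30]]
  ]
}}

```text
time_s: 63.7
eef_pos: [0.5172, -0.0762, 0.017]
eef_rot: [-0.142, 0.688, 0.698, 0.14]
wrist_force: [-1.0, 0.2, -0.1]
opening: 0.471
grasp_force: 61.2
```

Run:
```python
from h import *
o=st();c=snap("w25");slatedges(c,o["eef_pos"][2]+.0066);print(rects(c,oak(c),.02,200))
```

```text
t 63.7 tcp [517.2 -76.2  17. ] yawx 90.8 z [-0.0058  0.3914 -0.9202] F [-1.   0.2 -0.1] T [-0.22 -0.05 -0.02] op 40.2 g 61.2
tip y 0.0326 x left 0.4963 right 0.5381 yaw L,R [90.45 90.16]
[(518.2, 47.1, 47.7, 28.2, 0.1)]
```

Request:
{"method": "jog_arm", "body": {
  "series": [
    [[10.1,0.15,4.3,0,0,0,30],[10.1,0.15,4.3,0,0,0,30],[10.1,0.15,4.3,0,0,0,30],[10.1,0.15,4.3,0,0,0,30],[10.1,0.15,4.3,0,0,0,30],[10.1,0.15,4.3,0,0,0,30],[10.1,0.15,4.3,0,0,0,30],[10.1,0.15,4.3,0,0,0,30],[10.1,0.15,4.3,0,0,0,30],[10.1,0.15,4.3,0,0,0,30]]
  ]
}}

```text
time_s: 64.75
eef_pos: [0.5172, 0.0328, 0.017]
eef_rot: [-0.142, 0.688, 0.697, 0.14]
wrist_force: [0.5, -0.7, -1.2]
opening: 0.464
grasp_force: 61.3
```

Request:
{"method": "jog_arm", "body": {
  "series": [
    [[7,0.1,3,0,0,0,30],[7,0.1,3,0,0,0,30],[7,0.1,3,0,0,0,30],[7,0.1,3,0,0,0,30],[7,0.1,3,0,0,0,30],[7,0.1,3,0,0,0,30],[5,0.1,2.1,0,0,0,30],[3,0,1.3,0,0,0,30],[2,0,0.9,0,0,0,30],[0.9,0,0.4,0,0,0,30]]
  ]
}}

```text
time_s: 65.75
eef_pos: [0.5172, 0.0895, 0.0168]
eef_rot: [-0.142, 0.688, 0.697, 0.14]
wrist_force: [0.1, -0.2, -0.7]
opening: 0.469
grasp_force: 61.3
```

Run:
```python
from h import *
o=st();c=snap("w26");slatedges(c,o["eef_pos"][2]+.0066)
```

```text
t 65.75 tcp [517.2  89.5  16.8] yawx 90.73 z [-0.0052  0.3912 -0.9203] F [ 0.1 -0.2 -0.7] T [-0.26 -0.    0.01] op 40.0 g 61.3
tip y 0.1983 x left 0.497 right 0.5383 yaw L,R [89.88 90.21]
```

Another 8 mm plus about 2 mm of press.

Request:
{"method": "jog_arm", "body": {
  "series": [
    [[1.8,0,0.8,0,0,0,30],[1.8,0,0.8,0,0,0,30],[1.8,0,0.8,0,0,0,30],[1.4,0,0.6,0,0,0,30],[0.9,0,0.4,0,0,0,30],[0.9,0,0.4,0,0,0,30],[0.5,0,0.2,0,0,0,30],[0,0,0,0,0,0,30],[0,0,0,0,0,0,30],[0,0,0,0,0,0,30]]
  ]
}}

```text
time_s: 66.8
eef_pos: [0.5176, 0.0973, 0.0165]
eef_rot: [-0.141, 0.689, 0.698, 0.139]
wrist_force: [-2.3, -10.1, 0.2]
opening: 0.467
grasp_force: 61.7
```

Run:
```python
from h import *
st()
```

```text
t 66.8 tcp [517.6  97.3  16.5] yawx 90.76 z [-0.0042  0.3879 -0.9217] F [ -2.3 -10.1   0.2] T [-1.72  0.38  0.31] op 39.8 g 61.7
```

Request:
{"method": "jog_arm", "body": {
  "series": [
    [[-11,0,-4.7,0,0,0,30],[-11,0,-4.7,0,0,0,30],[0,-9.6,0,0,0,0,30],[0,-9.6,0,0,0,0,30],[0,-9.6,0,0,0,0,30],[0,-9.6,0,0,0,0,30],[0,-9.6,0,0,0,0,30],[0,-9.6,0,0,0,0,30],[0,0,0,0,0,0,30],[0,0,0,0,0,0,30]]
  ]
}}

```text
time_s: 67.8
eef_pos: [0.4599, 0.0747, 0.0169]
eef_rot: [-0.142, 0.689, 0.697, 0.14]
wrist_force: [0.7, -0.3, -0.3]
opening: 0.47
grasp_force: 61.2
```

Run:
```python
from h import *
o=st();c=snap("w27");slatedges(c,o["eef_pos"][2]+.0066)
c=snap("s27","scene");cv2.imwrite("pics/s27c.png",cv2.resize(c["frame"][110:230,210:330],(600,600),interpolation=cv2.INTER_CUBIC))
```

```text
t 67.8 tcp [459.9  74.7  16.9] yawx 90.71 z [-0.0047  0.3911 -0.9203] F [ 0.7 -0.3 -0.3] T [-0.19  0.04  0.04] op 40.1 g 61.2
tip y 0.1829 x left 0.4398 right 0.4807 yaw L,R [89.74 90.61]
```

View pics/s27c.png

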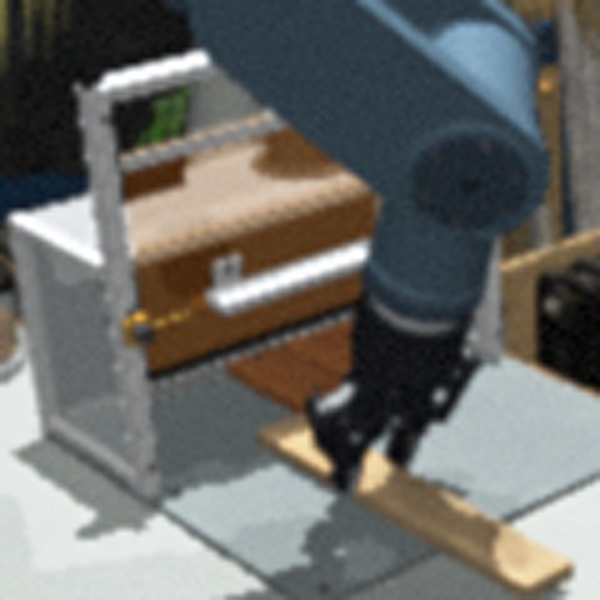

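The bar's left end at (225,300) is level with the pointer tip at (205,300). The plates are inside and the slat is in front to their left.

Request:
{"method": "jog_arm", "body": {
  "series": [
    [[7.4,0.1,3.15,0,0,0,30],[7.4,0.1,3.15,0,0,0,30],[7.4,0.1,3.15,0,0,0,30],[7.4,0.1,3.15,0,0,0,30],[7.4,0.1,3.15,0,0,0,30],[7.4,0.1,3.15,0,0,0,30],[7.4,0.1,3.15,0,0,0,30],[7.4,0.1,3.15,0,0,0,30],[0,0,0,0,0,0,30],[0,0,0,0,0,0,30]]
  ]
}}

```text
time_s: 68.9
eef_pos: [0.4598, 0.1392, 0.0167]
eef_rot: [-0.142, 0.688, 0.697, 0.14]
wrist_force: [0.3, 0.2, -1.1]
opening: 0.467
grasp_force: 61.2
```

Request:
{"method": "jog_arm", "body": {
  "series": [
    [[0,3,0,0,0,0,30],[0,3,0,0,0,0,30],[0,3,0,0,0,0,30],[0,3,0,0,0,0,30],[0,2,0,0,0,0,30],[0,2,0,0,0,0,30],[0,2,0,0,0,0,30],[0,2,0,0,0,0,30],[0,1,0,0,0,0,30],[0,0,0,0,0,0,30]]
  ]
}}

```text
time_s: 69.9
eef_pos: [0.4809, 0.1393, 0.0167]
eef_rot: [-0.142, 0.688, 0.697, 0.14]
wrist_force: [-0.1, 0.4, -1.2]
opening: 0.469
grasp_force: 61.2
```

Run:
```python
from h import *
o=st();c=snap("w28");slatedges(c,o["eef_pos"][2]+.0066)
```

```text
t 69.9 tcp [480.9 139.3  16.7] yawx 90.72 z [-0.0052  0.3912 -0.9203] F [-0.1  0.4 -1.2] T [-0.24  0.08  0.06] op 40.1 g 61.2
tip y 0.1699 x left 0.4629 right 0.5045 yaw L,R [87.93 73.71]
```

View pics/w28.png

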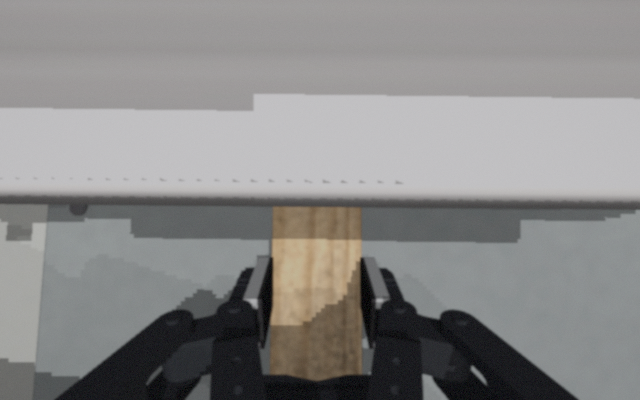

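I've now viewed 17 pictures and the limit was 14. I lost count, so from here I'll use only numbers. In this last view the bar hides the plates, and the slat is at (317,210–370), clear of the sash.

Request:
{"method": "jog_arm", "body": {
  "series": [
    [[0,1,0,0,0,0,30],[0,0,0,0,0,0,30],[0,1,0,0,0,0,30],[0,0,0,0,0,0,30],[0,1,0,0,0,0,30],[0,0,0,0,0,0,30],[0,1,0,0,0,0,30],[0,0,0,0,0,0,30],[0,0,0,0,0,0,30],[0,0,0,0,0,0,30]]
  ]
}}

```text
time_s: 70.95
eef_pos: [0.4847, 0.1394, 0.0167]
eef_rot: [-0.142, 0.688, 0.697, 0.14]
wrist_force: [-1.6, -0.6, -1.2]
opening: 0.466
grasp_force: 61.2
```

Request:
{"method": "jog_arm", "body": {
  "series": [
    [[0,1,0,0,0,0,30],[0,0,0,0,0,0,30],[0,0,0,0,0,0,30],[0,0,0,0,0,0,30],[0,0,0,0,0,0,30],[0,0,0,0,0,0,30],[0,0,0,0,0,0,30],[0,0,0,0,0,0,30],[0,0,0,0,0,0,30],[0,0,0,0,0,0,30]]
  ]
}}

```text
time_s: 71.95
eef_pos: [0.485, 0.1394, 0.0164]
eef_rot: [-0.143, 0.688, 0.697, 0.14]
wrist_force: [-4.7, -2.1, -1.1]
opening: 0.47
grasp_force: 61.3
```

Request:
{"method": "jog_arm", "body": {
  "series": [
    [[0,1,0,0,0,0,30],[0,0,0,0,0,0,30],[0,0,0,0,0,0,30],[0,0,0,0,0,0,30],[0,0,0,0,0,0,30],[0,0,0,0,0,0,30],[0,0,0,0,0,0,30],[0,0,0,0,0,0,30],[0,0,0,0,0,0,30],[0,0,0,0,0,0,30]]
  ]
}}

```text
time_s: 72.95
eef_pos: [0.4853, 0.1393, 0.0161]
eef_rot: [-0.143, 0.688, 0.698, 0.139]
wrist_force: [-6.6, -4.1, 0.6]
opening: 0.466
grasp_force: 61.4
```

Request:
{"method": "jog_arm", "body": {
  "series": [
    [[0,-6,0,0,0,0,30],[-8.5,0,-3.6,0,0,0,30],[-8.5,0,-3.6,0,0,0,30],[-8.5,0,-3.6,0,0,0,30],[-8.5,0,-3.6,0,0,0,30],[-8.5,0,-3.6,0,0,0,30],[-8.5,0,-3.6,0,0,0,30],[0,17,0,0,0,0,30],[0,17,0,0,0,0,30],[0,17,0,0,0,0,30]]
  ]
}}

```text
time_s: 73.95
eef_pos: [0.5332, 0.0838, 0.0166]
eef_rot: [-0.142, 0.689, 0.697, 0.14]
wrist_force: [0.3, -0.2, -1.2]
opening: 0.468
grasp_force: 61.3
```

Run:
```python
from h import *
o=st();c=snap("w29");slatedges(c,o["eef_pos"][2]+.0066)
```

```text
t 73.95 tcp [533.2  83.8  16.6] yawx 90.67 z [-0.0049  0.3912 -0.9203] F [ 0.3 -0.2 -1.2] T [-0.17 -0.01 -0.02] op 40.0 g 61.3
tip y 0.1926 x left 0.5131 right 0.5539 yaw L,R [89.71 90.82]
```

Request:
{"method": "jog_arm", "body": {
  "series": [
    [[2,0,0.87,0,0,0,30],[2,0,0.87,0,0,0,30],[2,0,0.87,0,0,0,30],[2,0,0.87,0,0,0,30],[2,0,0.87,0,0,0,30],[2,0,0.87,0,0,0,30],[1.4,0,0.6,0,0,0,30],[0.9,0,0.4,0,0,0,30],[0,0,0,0,0,0,30],[0,0,0,0,0,0,30]]
  ]
}}

```text
time_s: 75.0
eef_pos: [0.5326, 0.0973, 0.0162]
eef_rot: [-0.14, 0.688, 0.698, 0.139]
wrist_force: [-2.7, -13.8, 0.5]
opening: 0.465
grasp_force: 61.9
```

Request:
{"method": "jog_arm", "body": {
  "series": [
    [[-5,0,-2.1,0,0,0,30],[-5,0,-2.1,0,0,0,30],[0,12.5,0,0,0,0,30],[0,12.5,0,0,0,0,30],[0,12.5,0,0,0,0,30],[0,12.5,0,0,0,0,30],[0,0,0,0,0,0,30],[2,0,0.87,0,0,0,30],[2,0,0.87,0,0,0,30],[2,0,0.87,0,0,0,30]]
  ]
}}

```text
time_s: 76.0
eef_pos: [0.5816, 0.0969, 0.0162]
eef_rot: [-0.143, 0.688, 0.697, 0.14]
wrist_force: [0.0, 1.3, -1.1]
opening: 0.462
grasp_force: 61.3
```

Request:
{"method": "jog_arm", "body": {
  "series": [
    [[2,0,0.87,0,0,0,30],[2,0,0.87,0,0,0,30],[0,0,0,0,0,0,30],[0,0,0,0,0,0,30],[0,0,0,0,0,0,30],[0,0,0,0,0,0,30],[0,0,0,0,0,0,30],[0,0,0,0,0,0,30],[0,0,0,0,0,0,30],[0,0,0,0,0,0,30]]
  ]
}}

```text
time_s: 77.0
eef_pos: [0.5821, 0.0976, 0.0159]
eef_rot: [-0.14, 0.689, 0.698, 0.138]
wrist_force: [-3.7, -15.1, 0.7]
opening: 0.465
grasp_force: 61.9
```

Request:
{"method": "jog_arm", "body": {
  "series": [
    [[-5,0,-2.1,0,0,0,30],[-5,0,-2.1,0,0,0,30],[0,12.5,0,0,0,0,30],[0,12.5,0,0,0,0,30],[0,12.5,0,0,0,0,30],[0,12.5,0,0,0,0,30],[0,0,0,0,0,0,30],[2,0,0.87,0,0,0,30],[2,0,0.87,0,0,0,30],[2,0,0.87,0,0,0,30]]
  ]
}}

```text
time_s: 78.0
eef_pos: [0.6316, 0.0976, 0.0161]
eef_rot: [-0.143, 0.688, 0.697, 0.14]
wrist_force: [-0.2, 0.9, -0.6]
opening: 0.465
grasp_force: 61.3
```

Request:
{"method": "jog_arm", "body": {
  "series": [
    [[2,0,0.87,0,0,0,30],[2,0,0.87,0,0,0,30],[0,0,0,0,0,0,30],[0,0,0,0,0,0,30],[0,0,0,0,0,0,30],[0,0,0,0,0,0,30],[0,0,0,0,0,0,30],[0,0,0,0,0,0,30],[0,0,0,0,0,0,30],[0,0,0,0,0,0,30]]
  ]
}}

```text
time_s: 79.0
eef_pos: [0.632, 0.0978, 0.0157]
eef_rot: [-0.14, 0.689, 0.698, 0.138]
wrist_force: [-4.0, -15.3, 1.1]
opening: 0.466
grasp_force: 61.9
```

Run:
```python
from h import *
st()
```

```text
t 79.0 tcp [632.   97.8  15.7] yawx 90.73 z [-0.0051  0.386  -0.9225] F [ -4.  -15.3   1.1] T [-2.44  0.6   0.53] op 39.8 g 61.9
```

Request:
{"method": "jog_arm", "body": {
  "series": [
    [[-22,0,-9.4,0,0,0,30],[-22,0,-9.4,0,0,0,30],[-22,0,-9.4,0,0,0,30],[-22,0,-9.4,0,0,0,30],[-22,0,-9.4,0,0,0,30],[-22,0,-9.4,0,0,0,30],[-22,0,-9.4,0,0,0,30],[-22,0,-9.4,0,0,0,30],[-22,0,-9.4,0,0,0,30],[-22,0,-9.4,0,0,0,30]]
  ]
}}

```text
time_s: 80.0
eef_pos: [0.635, -0.1382, 0.0166]
eef_rot: [-0.142, 0.688, 0.697, 0.14]
wrist_force: [0.3, -0.3, -0.7]
opening: 0.47
grasp_force: 61.3
```

Request:
{"method": "jog_arm", "body": {
  "series": [
    [[5.6,-20,-13.2,0,0,0,30],[5.6,-20,-13.2,0,0,0,30],[5.6,-20,-13.2,0,0,0,30],[5.6,-20,-13.2,0,0,0,30],[5.6,-20,-13.2,0,0,0,30],[5.6,-20,-13.2,0,0,0,30],[5.6,-20,-13.2,0,0,0,30],[5.6,-20,-13.2,0,0,0,30],[5.6,-20,-13.2,0,0,0,30],[5.6,-20,-13.2,0,0,0,30]]
  ]
}}

```text
time_s: 81.0
eef_pos: [0.4344, -0.1398, 0.1606]
eef_rot: [-0.142, 0.688, 0.697, 0.14]
wrist_force: [-0.3, -0.4, -0.7]
opening: 0.466
grasp_force: 61.3
```

Request:
{"method": "jog_arm", "body": {
  "series": [
    [[0,0,0,0,0.055,0,30],[0,0,0,0,0.055,0,30],[0,0,0,0,0.055,0,30],[0,0,0,0,0.055,0,30],[0,0,0,0,0.055,0,30],[0,0,0,0,0.055,0,30],[0,0,0,0,0.055,0,30],[0,0,0,0,0.055,0,30],[0,0,0,0,0.055,0,30],[0,0,0,0,0.055,0,30]]
  ]
}}

```text
time_s: 82.0
eef_pos: [0.4354, -0.1403, 0.1602]
eef_rot: [-0.326, 0.624, 0.632, 0.323]
wrist_force: [0.0, -1.0, -1.0]
opening: 0.468
grasp_force: 61.4
```

Run:
```python
from h import *
st();c=snap("w30");P=cloud(c);h=cv2.cvtColor(c["frame"],cv2.COLOR_BGR2HSV)
barz_=P.reshape(-1,3);k=barz_[(barz_[:,0]>.55)&(barz_[:,0]<.605)&(barz_[:,1]>.155)&(barz_[:,1]<.178)&(barz_[:,2]>.035)];print("bar",len(k),np.percentile(k[:,2],[2,98]).round(4) if len(k) else 0)
# plates: points near z=.02, y .19-.32
m=(abs(P[...,2]-.021)<.006)&(P[...,1]>.19)&(P[...,1]<.32)&(P[...,0]>.45)&(P[...,0]<.7)
q=P[m];print("plate pts",len(q),np.percentile(q,[1,99],0).round(4).tolist() if len(q) else 0)
v,u=np.nonzero(m);print("px",u.min(),u.max(),v.min(),v.max()) if len(u) else 0
for y in(.215,.235,.255,.275,.29):
    s=q[abs(q[:,1]-y)<.006]
    if len(s): print(y,len(s),"x",s[:,0].min().round(4),s[:,0].max().round(4),"z",np.median(s[:,2]).round(4))
# front edge per x
for x in np.arange(.512,.66,.01):
    s=q[abs(q[:,0]-x)<.003]
    if len(s): print(round(x,3),"front y",np.percentile(s[:,1],2).round(4),"back",s[:,1].max().round(4),end="; ")
```

```text
t 82.0 tcp [ 435.4 -140.3  160.2] yawx 90.73 z [-0.0101  0.8154 -0.5787] F [ 0. -1. -1.] T [-0.45  0.02  0.04] op 40.0 g 61.4
bar 883 [0.1324 0.1433]
plate pts 4643 [[0.5064, 0.2028, 0.0156], [0.6682, 0.3078, 0.0251]]
px 362 486 57 104
0.215 569 x 0.5057 0.6686 z 0.0195
0.235 521 x 0.5057 0.6684 z 0.0196
0.255 490 x 0.5055 0.6687 z 0.0195
0.275 470 x 0.5055 0.6682 z 0.0196
0.29 440 x 0.5051 0.6683 z 0.0196
0.512 front y 0.2057 back 0.3075; 0.522 front y 0.2056 back 0.3069; 0.532 front y 0.2056 back 0.3084; 0.542 front y 0.2061 back 0.3082; 0.552 front y 0.2061 back 0.308; 0.562 front y 0.2065 back 0.3093; 0.572 front y 0.206 back 0.3076; 0.582 front y 0.206 back 0.3087; 0.592 front y 0.2063 back 0.3088; 0.602 front y 0.2068 back 0.3085; 0.612 front y 0.2063 back 0.3087; 0.622 front y 0.2061 back 0.3089; 0.632 front y 0.2065 back 0.3107; 0.642 front y 0.2065 back 0.3094; 0.652 front y 0.2069 back 0.3088;
```

Run:
```python
from h import *
c=dict(np.load("pics/w30.npz"));h=cv2.cvtColor(c["frame"],cv2.COLOR_BGR2HSV)
for y in(.22,.25,.28):
    xs=np.arange(.498,.675,.0005);uv=np.array([proj(c,(x,y,.02)) for x in xs],np.float32)
    s=cv2.remap(h,uv[:,0].reshape(1,-1),uv[:,1].reshape(1,-1),cv2.INTER_NEAREST)[0]
    g=cv2.remap(cv2.cvtColor(c["frame"],cv2.COLOR_BGR2GRAY),uv[:,0].reshape(1,-1),uv[:,1].reshape(1,-1),cv2.INTER_LINEAR)[0].astype(int)
    o=(s[:,1]>120)&(s[:,0]<22);e=xs[o];print(y,"oak",e.min().round(4),e.max().round(4),"px/mm",abs(uv[2,0]-uv[0,0]))
    print(" ".join(f"{a:.3f}:{b}/{t}" for a,b,t in zip(xs[::6],g[::6],s[::6,1])))
```

```text
0.22 oak 0.5055 0.654 px/mm 0.68258667
0.498:110/24 0.501:84/6 0.504:61/92 0.507:73/152 0.510:77/153 0.513:75/151 0.516:73/157 0.519:77/147 0.522:76/147 0.525:74/150 0.528:60/162 0.531:58/123 0.534:60/137 0.537:73/154 0.540:73/162 0.543:74/157 0.546:74/168 0.549:75/158 0.552:75/151 0.555:70/160 0.558:77/152 0.561:77/152 0.564:74/150 0.567:75/155 0.570:75/158 0.573:75/158 0.576:72/148 0.579:57/161 0.582:56/103 0.585:64/144 0.588:74/156 0.591:74/160 0.594:73/161 0.597:76/147 0.600:77/147 0.603:71/156 0.606:72/159 0.609:76/157 0.612:74/164 0.615:71/167 0.618:76/150 0.621:76/158 0.624:77/146 0.627:67/157 0.630:57/119 0.633:57/115 0.636:66/139 0.639:72/163 0.642:71/169 0.645:74/150 0.648:75/153 0.651:75/158 0.654:73/142 0.657:85/11 0.660:105/12 0.663:105/7 0.666:111/7 0.669:112/2 0.672:115/2 0.675:110/2
0.25 oak 0.5045 0.654 px/mm 0.6583557
0.498:152/68 0.501:91/30 0.504:65/52 0.507:74/154 0.510:78/158 0.513:76/154 0.516:75/145 0.519:75/160 0.522:76/163 0.525:76/151 0.528:74/154 0.531:73/151 0.534:72/167 0.537:75/154 0.540:72/165 0.543:72/155 0.546:71/167 0.549:76/157 0.552:72/163 0.555:6
[... 630 characters left out ...]
152 0.516:76/154 0.519:74/158 0.522:78/150 0.525:74/163 0.528:72/161 0.531:72/163 0.534:74/158 0.537:75/151 0.540:72/158 0.543:71/160 0.546:75/148 0.549:74/145 0.552:71/154 0.555:69/152 0.558:78/154 0.561:79/151 0.564:74/167 0.567:75/154 0.570:75/162 0.573:76/164 0.576:75/157 0.579:73/160 0.582:73/163 0.585:73/155 0.588:74/153 0.591:73/161 0.594:71/161 0.597:74/154 0.600:75/148 0.603:71/156 0.606:72/152 0.609:77/152 0.612:76/160 0.615:75/151 0.618:74/152 0.621:77/152 0.624:76/160 0.627:75/159 0.630:73/153 0.633:72/160 0.636:73/151 0.639:73/156 0.642:72/158 0.645:72/152 0.648:71/157 0.651:72/148 0.654:72/138 0.657:86/50 0.660:104/10 0.663:110/9 0.666:112/11 0.669:113/2 0.672:113/0 0.675:109/5
```

The oak runs unbroken from x = 505 to 655 mm and meets the fence face directly. The hole pitch is 50 mm and the plate ends sit evenly at y = 0.206, so the row is home. Next I'll push the sash down.

Request:
{"method": "jog_arm", "body": {
  "series": [
    [[0,0,0,0,-0.055,0,30],[0,0,0,0,-0.055,0,30],[0,0,0,0,-0.055,0,30],[0,0,0,0,-0.055,0,30],[0,0,0,0,-0.055,0,30],[0,0,0,0,-0.055,0,30],[0,0,0,0,-0.055,0,30],[0,0,0,0,-0.055,0,30],[0,0,0,0,-0.055,0,30],[0,0,0,0,-0.055,0,30]]
  ]
}}

```text
time_s: 83.05
eef_pos: [0.4353, -0.1401, 0.1604]
eef_rot: [-0.141, 0.689, 0.698, 0.139]
wrist_force: [-0.6, -0.8, -1.0]
opening: 0.466
grasp_force: 61.3
```

Request:
{"method": "jog_arm", "body": {
  "series": [
    [[16.5,7.8,7,0,0,0,30],[16.5,7.8,7,0,0,0,30],[16.5,7.8,7,0,0,0,30],[16.5,7.8,7,0,0,0,30],[16.5,7.8,7,0,0,0,30],[16.5,7.8,7,0,0,0,30],[16.5,7.8,7,0,0,0,30],[16.5,7.8,7,0,0,0,30],[16.5,7.8,7,0,0,0,30],[16.5,7.8,7,0,0,0,30]]
  ]
}}

```text
time_s: 84.05
eef_pos: [0.5111, 0.041, 0.1604]
eef_rot: [-0.142, 0.688, 0.697, 0.14]
wrist_force: [0.6, -0.2, -0.3]
opening: 0.466
grasp_force: 61.3
```

Run:
```python
from h import *
o=st();c=snap("w31");slatedges(c,o["eef_pos"][2]+.0066);print([(q["cen"],q["dir"],q["front"]) for q in slatcloud(c) if q["n"]>5000]);barz("wrist")
```

```text
t 84.05 tcp [511.1  41.  160.4] yawx 90.75 z [-0.0045  0.3906 -0.9205] F [ 0.6 -0.2 -0.3] T [-0.24 -0.02  0.01] op 39.8 g 61.3
tip y 0.1487 x left 0.4901 right 0.5327 yaw L,R [90.78 89.59]
[(array([ 1.3491,  0.0555, -0.7607]), array([-0.6388,  0.5045,  0.5809]), array([ 0.756 ,  0.524 , -0.2213])), (array([0.5107, 0.0836, 0.1669]), array([0.0322, 0.9995, 0.0036]), array([0.5128, 0.1489, 0.1671]))]
wrist bar pts 3555 z 2/50/98% [0.1342 0.1424 0.1439] y [0.1608 0.1769]
```

Request:
{"method": "jog_arm", "body": {
  "series": [
    [[8.6,0,3.66,0,0,0,30],[8.6,0,3.66,0,0,0,30],[8.6,0,3.66,0,0,0,30],[-2.35,0,5.5,0,0,0,30],[-2.35,0,5.5,0,0,0,30],[-2.35,0,5.5,0,0,0,30],[-2.35,0,5.5,0,0,0,30],[-2.35,0,5.5,0,0,0,30],[-2.35,0,5.5,0,0,0,30],[-2.35,0,5.5,0,0,0,30]]
  ]
}}

```text
time_s: 85.15
eef_pos: [0.5107, 0.0677, 0.1178]
eef_rot: [-0.142, 0.689, 0.697, 0.14]
wrist_force: [-1.5, -0.2, 1.9]
opening: 0.465
grasp_force: 61.7
```

Run:
```python
from h import *
o=st();c=barz("wrist");print([(q["cen"],q["dir"],q["front"]) for q in slatcloud(c) if q["n"]>5000 and q["cen"][2]>0])
```

```text
t 85.15 tcp [510.7  67.7 117.8] yawx 90.71 z [-0.0052  0.3912 -0.9203] F [-1.5 -0.2  1.9] T [0.17 0.1  0.14] op 39.8 g 61.7
wrist bar pts 4203 z 2/50/98% [0.1079 0.1159 0.1173] y [0.1609 0.177 ]
[(array([0.5104, 0.1117, 0.1261]), array([0.0274, 0.9988, 0.0411]), array([0.5121, 0.1755, 0.1287]))]
```

Request:
{"method": "jog_arm", "body": {
  "series": [
    [[-1.96,0,4.6,0,0,0,30],[-1.96,0,4.6,0,0,0,30],[-1.96,0,4.6,0,0,0,30],[-1.96,0,4.6,0,0,0,30],[-1.96,0,4.6,0,0,0,30],[-1.96,0,4.6,0,0,0,30],[-1.96,0,4.6,0,0,0,30],[-1.96,0,4.6,0,0,0,30],[-1.96,0,4.6,0,0,0,30],[-1.96,0,4.6,0,0,0,30]]
  ]
}}

```text
time_s: 86.2
eef_pos: [0.5107, 0.0678, 0.0679]
eef_rot: [-0.142, 0.688, 0.697, 0.14]
wrist_force: [-0.4, -1.6, 1.7]
opening: 0.467
grasp_force: 61.7
```

Request:
{"method": "jog_arm", "body": {
  "series": [
    [[-0.78,0,1.84,0,0,0,30],[-0.78,0,1.84,0,0,0,30],[-0.4,0,0.92,0,0,0,30],[0,0,0,0,0,0,30],[0,0,0,0,0,0,30],[0,0,0,0,0,0,30],[0,0,0,0,0,0,30],[0,0,0,0,0,0,30],[0,0,0,0,0,0,30],[0,0,0,0,0,0,30]]
  ]
}}

```text
time_s: 87.2
eef_pos: [0.5107, 0.0678, 0.0633]
eef_rot: [-0.142, 0.688, 0.697, 0.14]
wrist_force: [0.1, -1.7, 2.5]
opening: 0.466
grasp_force: 61.6
```

Run:
```python
from h import *
o=st();c=barz("wrist");print([(q["cen"],q["dir"],q["front"]) for q in slatcloud(c) if q["n"]>5000 and q["cen"][2]>0])
```

```text
t 87.2 tcp [510.7  67.8  63.3] yawx 90.72 z [-0.0051  0.3912 -0.9203] F [ 0.1 -1.7  2.5] T [0.1  0.06 0.11] op 39.8 g 61.6
wrist bar pts 4178 z 2/50/98% [0.0535 0.0612 0.0626] y [0.1609 0.1769]
[(array([0.5104, 0.1124, 0.0715]), array([0.0262, 0.9989, 0.0384]), array([0.512 , 0.1755, 0.0739]))]
```

Request:
{"method": "jog_arm", "body": {
  "series": [
    [[-0.4,0,0.92,0,0,0,30],[-0.4,0,0.92,0,0,0,30],[-0.4,0,0.92,0,0,0,30],[0,0,0,0,0,0,30],[0,0,0,0,0,0,30],[0,0,0,0,0,0,30],[0,0,0,0,0,0,30],[0,0,0,0,0,0,30],[0,0,0,0,0,0,30],[0,0,0,0,0,0,30]]
  ]
}}

```text
time_s: 88.25
eef_pos: [0.5108, 0.0677, 0.0603]
eef_rot: [-0.142, 0.689, 0.697, 0.14]
wrist_force: [-1.1, -2.8, 4.9]
opening: 0.469
grasp_force: 62.0
```

Run:
```python
from h import *
o=st();c=barz("wrist");print([(q["cen"],q["dir"],q["front"]) for q in slatcloud(c) if q["n"]>5000 and q["cen"][2]>0])
```

```text
t 88.25 tcp [510.8  67.7  60.3] yawx 90.72 z [-0.005   0.3911 -0.9203] F [-1.1 -2.8  4.9] T [0.19 0.11 0.14] op 40.0 g 62.0
wrist bar pts 4356 z 2/50/98% [0.0534 0.0612 0.0626] y [0.1609 0.177 ]
[(array([0.5104, 0.1128, 0.07  ]), array([0.0262, 0.9973, 0.0685]), array([0.512 , 0.1753, 0.0743]))]
```

Request:
{"method": "jog_arm", "body": {
  "series": [
    [[3.9,0,-9.2,0,0,0,30],[3.9,0,-9.2,0,0,0,30],[-16.6,0,-7,0,0,0,30],[-16.6,0,-7,0,0,0,30],[-16.6,0,-7,0,0,0,30],[-16.6,0,-7,0,0,0,30],[-16.6,0,-7,0,0,0,30],[-16.6,0,-7,0,0,0,30],[-16.6,0,-7,0,0,0,30],[-16.6,0,-7,0,0,0,30]]
  ]
}}

```text
time_s: 89.3
eef_pos: [0.5126, -0.0776, 0.0801]
eef_rot: [-0.142, 0.688, 0.697, 0.14]
wrist_force: [0.2, 0.5, -0.3]
opening: 0.468
grasp_force: 61.3
```

Request:
{"method": "jog_arm", "body": {
  "series": [
    [[0,0,0,0,-0.065,0,30],[-14.5,-4.5,-5.1,0,0,0,30],[-14.5,-4.5,-5.1,0,0,0,30],[-14.5,-4.5,-5.1,0,0,0,30],[-14.5,-4.5,-5.1,0,0,0,30],[-14.5,-4.5,-5.1,0,0,0,30],[-14.5,-4.5,-5.1,0,0,0,30],[-14.5,-4.5,-5.1,0,0,0,30],[-14.5,-4.5,-5.1,0,0,0,30],[-14.5,-4.5,-5.1,0,0,0,30]]
  ]
}}

```text
time_s: 90.3
eef_pos: [0.4734, -0.2165, 0.08]
eef_rot: [-0.119, 0.693, 0.701, 0.118]
wrist_force: [0.7, -0.4, -1.4]
opening: 0.468
grasp_force: 61.3
```

Run:
```python
from h import *
o=st();c=snap("w32");slatedges(c,o["eef_pos"][2]+.007);print([(q["cen"],q["dir"],q["front"]) for q in slatcloud(c) if q["n"]>5000 and q["cen"][2]>0])
P=cloud(c).reshape(-1,3);k=P[(P[:,0]>.44)&(P[:,0]<.55)&(P[:,1]>-.45)&(P[:,1]<-.02)&(P[:,2]>.004)&(P[:,2]<.05)];print("obst",len(k))
```

```text
t 90.3 tcp [ 473.4 -216.5   80. ] yawx 90.72 z [-0.0044  0.3307 -0.9437] F [ 0.7 -0.4 -1.4] T [-0.2   0.01 -0.02] op 40.0 g 61.3
tip y -0.1117 x left 0.4541 right 0.4935 yaw L,R [89.35 90.63]
[(array([ 0.4732, -0.169 ,  0.0835]), array([ 0.0218,  0.9979, -0.0605]), array([ 0.4745, -0.1084,  0.0798]))]
obst 0
```

Request:
{"method": "jog_arm", "body": {
  "series": [
    [[0,0,0,0,0.062,0,30],[-3.5,0,8.3,0,0,0,30],[-3.5,0,8.3,0,0,0,30],[-3.5,0,8.3,0,0,0,30],[-3.5,0,8.3,0,0,0,30],[-3.5,0,8.3,0,0,0,30],[-3.5,0,8.3,0,0,0,30],[-3.5,0,8.3,0,0,0,30],[-2,0,4.7,0,0,0,30],[-0.8,0,1.8,0,0,0,30]]
  ]
}}

```text
time_s: 91.35
eef_pos: [0.4735, -0.2149, 0.0092]
eef_rot: [-0.142, 0.689, 0.697, 0.139]
wrist_force: [-0.3, 0.6, 0.1]
opening: 0.466
grasp_force: 61.3
```

Run:
```python
from h import *
o=st();c=snap("w33");print([(q["cen"],q["dir"],q["front"]) for q in slatcloud(c) if q["n"]>5000 and q["cen"][2]>0])
```

```text
t 91.35 tcp [ 473.5 -214.9    9.2] yawx 90.71 z [-0.0058  0.3891 -0.9212] F [-0.3  0.6  0.1] T [-0.21  0.03  0.03] op 39.8 g 61.3
[(array([ 0.4731, -0.1698,  0.0156]), array([0.0292, 0.9996, 0.0021]), array([ 0.4749, -0.1068,  0.0157]))]
```

Level, about 3.5 mm up. Lower it, release, and lift away.

Request:
{"method": "jog_arm", "body": {
  "series": [
    [[-0.6,0,1.4,0,0,0,30],[-0.6,0,1.4,0,0,0,30],[0,0,0,0,0,0,30],[0,0,0,0,0,0,58],[0,0,0,0,0,0,58],[0,0,0,0,0,0,58],[0,0,0,0,0,0,58],[0,0,0,0,0,0,58],[2,0,-4.6,0,0,0,58],[4,0,-9.2,0,0,0,58]]
  ]
}}

```text
time_s: 92.4
eef_pos: [0.4733, -0.2146, 0.0218]
eef_rot: [-0.142, 0.689, 0.697, 0.139]
wrist_force: [0.7, 0.3, 0.6]
opening: 0.676
grasp_force: 0.0
```

Request:
{"method": "jog_arm", "body": {
  "series": [
    [[4,0,-18,0,0,0,58],[4,0,-18,0,0,0,58],[4,0,-18,0,0,0,58],[0,0,-18,0,0.05,0,58],[0,0,-18,0,0.05,0,58],[0,0,-18,0,0.05,0,58],[0,0,-18,0,0.05,0,58],[0,0,-18,0,0.05,0,58],[0,0,-18,0,0.05,0,58],[0,0,-18,0,0.05,0,58]]
  ]
}}

```text
time_s: 93.4
eef_pos: [0.4748, -0.291, 0.185]
eef_rot: [-0.26, 0.654, 0.662, 0.257]
wrist_force: [-0.0, 0.3, -0.2]
opening: 0.678
grasp_force: 0.0
```

Run:
```python
from h import *
o=st();c=snap("w34");print([r for r in rects(c,pine(c),.012,800)]);print([(q["n"],q["cen"],q["dir"],q["rms"].round(4)) for q in slatcloud(c) if q["n"]>2000]);barz("wrist")
s=snap("s34","scene");barz("scene")
print("scene slat",[r for r in rects(s,pine(s),.012,100) if 250<r[2]<350],[(q["cen"],q["dir"]) for q in slatcloud(s) if abs(q["cen"][0]-.47)<.05 and q["n"]>100])
P=cloud(c);h=cv2.cvtColor(c["frame"],cv2.COLOR_BGR2HSV)
# plates seen through the sash: sample hue along plate row at two depths
for y in(.215,.25,.29):
    xs=np.arange(.49,.675,.0005);uv=np.array([proj(c,(x,y,.02)) for x in xs],np.float32);print(y,uv[0],uv[-1])
```

```text
t 93.4 tcp [ 474.8 -291.   185. ] yawx 90.77 z [-0.0085  0.6815 -0.7317] F [-0.   0.3 -0.2] T [-0.28 -0.02  0.  ] op 57.9 g 0.0
[(474.0, -220.5, 224.3, 41.7, -89.8), (256.0, -134.4, 106.2, 69.7, 49.3), (774.5, -88.5, 537.5, 205.7, 88.6)]
[(6348, array([ 0.4739, -0.2229,  0.0115]), array([ 4.3e-03,  1.0e+00, -1.0e-04]), np.float64(0.0007)), (30899, array([ 1.3566,  0.0484, -0.7327]), array([ 0.6312,  0.5429, -0.554 ]), np.float64(0.0863))]
wrist no bar
scene bar pts 60 z 2/50/98% [0.0502 0.0605 0.0644] y [0.1572 0.1762]
scene slat [(470.1, -261.4, 300.0, 43.4, -89.6), (2301.1, -527.9, 322.0, 122.6, 13.6), (2346.4, -398.3, 311.8, 62.3, 12.4)] []
0.215 [329.75427  -19.421898] [447.41315  -18.342567]
0.25 [329.67413 -32.75982] [444.091   -31.73339]
0.29 [329.58774  -47.132103] [440.5116   -46.161205]
```

Request:
{"method": "jog_arm", "body": {
  "series": [
    [[17.9,8.3,6.8,0,0,0,58],[17.9,8.3,6.8,0,0,0,58],[17.9,8.3,6.8,0,0,0,58],[17.9,8.3,6.8,0,0,0,58],[17.9,8.3,6.8,0,0,0,58],[17.9,8.3,6.8,0,0,0,58],[17.9,8.3,6.8,0,0,0,58],[17.9,8.3,6.8,0,0.1,0,58],[17.9,8.3,6.8,0,0.1,0,58],[0,0,0,0,0.05,0,58]]
  ]
}}

```text
time_s: 94.6
eef_pos: [0.5482, -0.1287, 0.2505]
eef_rot: [-0.342, 0.616, 0.625, 0.337]
wrist_force: [0.4, 0.0, 0.8]
opening: 0.68
grasp_force: 0.0
```

Run:
```python
from h import *
o=st();c=snap("w35");barz("wrist");s=dict(np.load("pics/scene0.npz"))
P=cloud(s).reshape(-1,3);k=P[(P[:,0]>.55)&(P[:,0]<.605)&(P[:,1]>.155)&(P[:,1]<.178)&(P[:,2]>.035)&(P[:,2]<.28)];print("scene0 shut",np.percentile(k[:,2],[2,50,98]).round(4))
hs=cv2.cvtColor(c["frame"],cv2.COLOR_BGR2HSV);g=cv2.cvtColor(c["frame"],cv2.COLOR_BGR2GRAY)
for y in(.22,.25,.28):
    xs=np.arange(.485,.69,.004);uv=np.array([proj(c,(x,y,.02)) for x in xs]).round().astype(int);print(y,uv[0],uv[-1])
    print(" ".join(f"{x*1000:.0f}:{g[v,u]}/{hs[v,u,1]}" for x,(u,v) in zip(xs,uv) if 0<=v<400 and 0<=u<640))
```

```text
t 94.6 tcp [ 548.2 -128.7  250.5] yawx 90.87 z [-0.0124  0.8424 -0.5387] F [0.4 0.  0.8] T [-0.31  0.06 -0.01] op 58.0 g 0.0
wrist bar pts 468 z 2/50/98% [0.0519 0.0606 0.0624] y [0.1605 0.1768]
scene0 shut [0.0524 0.0623 0.0815]
0.22 [282 153] [403 154]
485:205/2 489:205/2 493:206/2 497:203/1 501:204/2 505:204/2 509:200/1 513:202/3 517:202/3 521:201/3 525:202/3 529:202/3 533:201/3 537:200/1 541:202/4 545:202/3 549:201/3 553:201/3 557:202/3 561:201/3 565:202/3 569:202/3 573:202/3 577:199/4 581:198/3 585:199/5 589:199/3 593:198/3 597:200/4 601:198/3 605:197/4 609:198/3 613:193/4 617:153/31 621:98/162 625:93/180 629:84/177 633:84/175 637:91/187 641:95/185 645:95/181 649:94/184 653:94/169 657:132/10 661:137/7 665:138/6 669:136/2 673:130/0 677:102/7 681:126/4 685:135/6 689:136/7
0.25 [283 141] [400 142]
485:103/116 489:103/116 493:104/120 497:102/121 501:102/118 505:102/131 509:96/183 513:93/185 517:94/182 521:96/176 525:96/181 529:95/180 533:94/182 537:96/178 541:94/180 545:92/187 549:93/184 553:94/184 557:96/181 561:96/177 565:95/185 569:97/179 573:97/176 577:95/178 581:95/163 585:117/
[... 183 characters left out ...]
 657:110/112 661:125/71 665:142/12 669:138/2 673:145/2 677:137/13 681:110/33 685:97/10 689:113/7
0.28 [284 130] [398 132]
485:103/119 489:103/114 493:105/114 497:103/120 501:103/117 505:98/143 509:95/185 513:96/183 517:97/178 521:97/178 525:94/184 529:92/188 533:94/181 537:95/181 541:92/184 545:92/189 549:92/187 553:91/190 557:99/172 561:98/178 565:95/185 569:98/176 573:95/183 577:93/195 581:94/184 585:95/180 589:95/183 593:96/178 597:92/188 601:93/181 605:92/178 609:99/181 613:96/177 617:95/183 621:97/176 625:94/180 629:93/184 633:93/183 637:95/184 641:94/181 645:94/179 649:92/193 653:94/165 657:110/120 661:106/118 665:109/115 669:129/28 673:145/2 677:133/13 681:116/45 685:113/46 689:102/25
```

The row still spans 506–656 mm behind the shut sash, the bar top is at its shut height of 0.062 m, and the slat is flat on the bench.

```bash
python3 -c "
from bench import ctrl
print(ctrl.hand_in())"
```

```text
the job is handed in; nothing more can be done
None
```

The job is handed in at about 95 s with no verdict shown: by my measurements the three plates are home in a closed row, the sash is down and the slat lies flat on the bench off the apron, but I viewed 17 pictures against the limit of 14.

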